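Square the die block up to the keyed fence

TASK

The aluminium die block stands askew on the setting plate. Without gripping or lifting it, push it round on the plate by its corners with the fingertips until either of its slotted long sides faces the blue fence, then push it gently home so that the brass key of the fence goes into the slot and that side lies flat against the fence. Leave the spool, tape, awl and flux tin where they are.

Things in the scene. Friction and masses are not known exactly. Their poses are not given: they have to be found in the camera images.
- setting_plate: fixed dark steel plate, 256 (x) by 220 (y) by 10 mm thick, flat on top, with rows of small tapped holes that are only a look. Origin: centre of its underside. +x points into the fence: a blue bar along the far edge, 220 mm long, 24 mm thick, its flat steel face at plate x = +104 mm, its top 30 mm above the plate's top; +y is to the left as one looks at the fence
- key (a point): point at the root of the brass key: on the fence's face, at the middle of its length, at the height of the plate's top; axes as the plate's. The key is an upright brass tongue, 10 mm wide and 26 mm high, that stands 16 mm out of the fence towards -x; its last 7 mm taper to a 4 mm wide nose
- die_block: loose aluminium block, about 0.8 kg, 88 mm (x) by 110 mm (y) by 32 mm high, flat on top, a round dark insert in the middle. Origin: centre of its underside, which slides on the plate under a push of 5 to 15 N. Its two 110 mm sides face its +x and -x, are alike, and either may go to the fence; home, the origin is 44 mm from the fence's face. It starts turned 34 to 90 degrees off, either way
- slot_a (a point): mouth of the slot in the block's +x side, middle of that side at the level of the underside, axes as the block's. The slot is as high as the block, 14 mm wide, 18 mm deep, its mouth flared over the first 13 mm to 24 mm wide
- slot_b (a point): the same for the slot in the block's -x side (axes as the block's, so -x points out of the slot)
- wire_spool: bystander: black spool of copper wire, 71 x 58 x 36 mm, lying flat to the right of the plate. Origin: underside
- blue_tape: bystander: flat roll of blue tape, 72 mm across, 19 mm high, on the bench in front of the plate to the right. Origin: underside
- awl: bystander: awl with a dark wooden handle, 109 mm long, 19 mm thick, lying on the bench to the left of the plate. Origin: underside, middle of its length
- flux_tin: bystander: round red and silver flux tin, 59 mm across, 23 mm high, to the left of the plate. Origin: underside
- mini_vice: fixed bench vice to the right of the plate, to keep clear of: 112 x 92 mm, 80 mm high. Origin: underside, middle
- tape_feeder: fixed cream tape feeder at the near left, to keep clear of. Its upright dark red reel, a 240 mm disc across the robot's view, reaches 260 mm above the bench, to x = 0.42 m ahead, and from y = -0.03 to 0.21 m
Not all that is in view belongs to the job. Several things have the shape of the die_block; the one meant has the colours described above.

How it is judged:
By the outcome, as a careful person would: the job done as asked, in the order asked, and still so for the second after the job is handed in, with the robot touching nothing.
It also fails if it takes over 72 s, if anything falls off the work surface, if the arm or the gripper's body presses on something with over 40 N, if the wrist force passes 120 N, or if a joint passes its speed limit or range.

ROBOT

A 6-joint arm with a two-finger parallel gripper is mounted at the origin on a cart in front of the work surface, level with it; the furniture and walls round the work are solid. World frame = base frame: x ahead of the robot, y to its left, z up, the work surface at z = 0. Lengths are in m, angles in rad, forces in N, time in s.
With the tool pointing down it reaches from about 0.425 to 0.95 m from the base axis. Payload 3.5 kg.
Tool frame: the origin (TCP) lies between the finger pads; the fingertips stand 17 mm ahead of it and the grasp point (between the pads) lies 2 mm behind it; z points along the fingers, y is the direction in which the jaws open and shut (so a half turn about z gives the same grasp; the last joint's range is limited). The gripper opens to 85 mm and grips with 20 to 120 N. Pads are 22 mm wide; open, the fingers measure 114 mm over their backs; the gripper's body (76 mm by 85 mm) begins 54 mm behind the grasp point. The pads swing forward as they close: fully open they stand 13 mm farther back than shut.
Start: joints at [-1.352, 0.286, 1.577, -0, 1.279, -0.15], TCP at [0.243, -0.63, 0.248] pointing down, gripper open.
Joint ranges: [-2.77, 2.77], [-0.9, 2.22], [0.21, 2.48], [-1.53, 4.67], [0.24, 2.81], [-2.84, 2.84]. Speed limits (rad/s): [2.79, 2.79, 3.14, 3.14, 3.14, 3.14].

INTERFACE

Orientations are given as a unit quaternion [x, y, z, w].
In Python, from plant import ctrl gives the robot as it stands.
- The arm moves only by the tool carry_out, never from a script. Its argument "commands" is a list of rows, each an object with "delta_pos": the shift along the tool's x, y, z in m, a list of three; "delta_rot": the turn, a rotation vector about the tool's x, y, z in rad, a list of three; "claw": the opening in per cent of the stroke, from 0 (shut) to 100 (fully open). A call has 1 to 8 rows; each row is the pose to reach, as a shift and turn from the pose measured when the call began, along the tool's axes at that moment; what a row does not reach only later rows make up. A row lasts 1/12 s, in which the tool goes at most 41.7 mm and 7.16 degrees, less where a joint would pass 70% of its speed; a pose out of reach is approached as far as the arm can. A call with a gripper value outside its range is refused whole. The fingers move at their own pace and stop on an object; "force" is the grip in N (left out, the last holds). Time passes only in rows, so rows that repeat a pose let the fingers close. It gives the time, the measured TCP pose, the force and the opening at its end, in the units of the state.
- ctrl.get_state(): the state, without advancing time (a new reading comes with each control period).
- ctrl.read_camera(name): name is "side" or "top"; returns (picture, depth): 384x512x3 uint8, red, green, blue; 384x512 float32, m along the optical axis (not along the pixel's ray), 0 where there is no reading.
- ctrl.camera_info(name): a dict with "fx", "fy", "cx", "cy" (pixels), "rvec" (rotation vector, rad) and "tvec" (3), from world to camera coordinates, as OpenCV has them. Camera axes: x right, y down, z forward; pixel columns grow to the right and rows downward; lengths in m; the calibration is good to about 2 mm. A picture is of the moment at which its call begins. camera_info takes no time and is no camera call.
- ctrl.sign_off(): hands the job in, once; it reports no verdict.
The state is a dict: "time": time; "qpos": joint angles; "dq": joint speeds; "joint_efforts": joint torques, N m; "eef_pos": TCP position; "tcp_rot": TCP orientation; "contact_force": force on the tool from outside, world axes, zero at the start; "wrist_torque": the same for the moment, N m; "opening": opening from 0.0 (shut) to 1.0 (fully open).
Only numpy, scipy, OpenCV 4.12 (cv2) and the standard library are available. Lean on these libraries where they do the work, as an engineer would, in place of code of your own. Each camera call takes 0.05 s, during which the arm holds its last target.

## Working session

There is one attempt and no reset: what is moved stays moved. The work goes in short steps, Python scripts to look and compute and a tool call to move; the robot and the scene stay as the last step left them, time stands still between calls to the robot, and variables do not carry over. Pictures are saved under pics/ and viewed, and the job is handed in when it is done.

Besides the shell and the picture viewer there is one more tool, called after ">>>" as name(argument=value, ...), one argument or row to a line, values as JSON. carry_out: Moves the arm, as the interface text tells. Its arguments: {"type":"object","properties":{"commands":{"type":"array"},"force":{"type":"number"}},"required":["commands"]}

```bash
ls; mkdir -p pics; python3 - <<'E'
from plant import ctrl
import cv2,numpy as np
s=ctrl.get_state();print(s)
for n in("side","top"):
    p,d=ctrl.read_camera(n);np.savez(f"pics/{n}0.npz",p=p,d=d)
    cv2.imwrite(f"pics/{n}0.png",p[:,:,::-1]);print(n,ctrl.camera_info(n))
E
```

```text
pics
{'time': 0.0, 'qpos': array([-1.35196380e+00,  2.87177054e-01,  1.57820408e+00, -2.47380331e-05,
        1.27861486e+00, -1.49987879e-01]), 'dq': array([-3.01624247e-04, -6.55303490e-04, -1.71972368e-04, -5.73224741e-04,
       -8.49865997e-07,  5.36325523e-04]), 'joint_efforts': array([ 1.41191391e-03, -4.05978012e+01, -2.92624658e+01,  2.42269198e-05,
        5.71280703e-03, -3.04568701e-06]), 'eef_pos': array([ 0.24323902, -0.62897213,  0.24692489]), 'tcp_rot': array([ 9.83043205e-01,  1.83370154e-01, -5.31895265e-05, -1.20054870e-03]), 'contact_force': array([ 0.16206477, -0.67238906, -0.50062811]), 'wrist_torque': array([ 0.00670947, -0.02759928,  0.0079143 ]), 'opening': 0.9988065519197273}
side {'fx': 469.475539800127, 'fy': 469.475539800127, 'cx': 250.74769157812057, 'cy': 184.91973629912607, 'rvec': array([ 0.62717033, -2.66002569,  1.18648309]), 'tvec': array([0.52218809, 0.20997697, 1.28417885])}
top {'fx': 346.4763368843786, 'fy': 346.4763368843786, 'cx': 257.09384557897516, 'cy': 194.05622106003423, 'rvec': array([ 2.1003614 , -2.15349129,  0.12940086]), 'tvec': array([0.0333536 , 0.56818662, 0.84655196])}
```

View pics/top0.png

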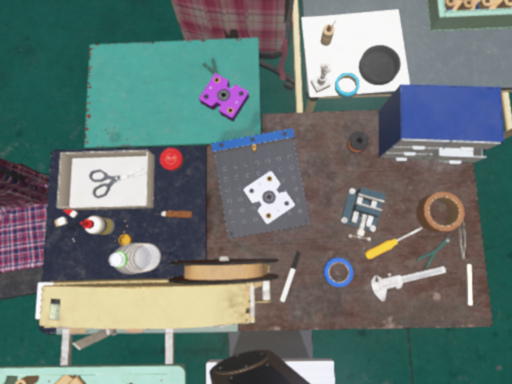

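View pics/side0.png

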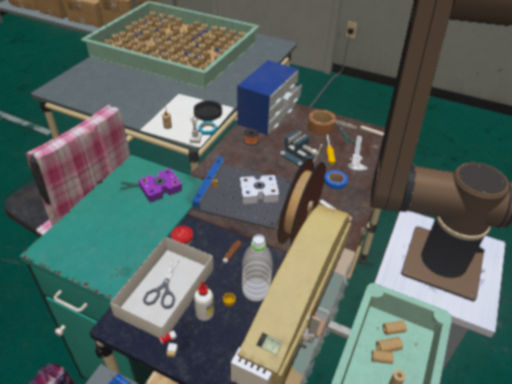

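The top view shows two things shaped like the block: a white/aluminium one on the plate at (269,197) and a purple one on the green table at (224,96). I choose the aluminium one and will check it in a close crop. The fence runs from (212,147) to (294,133), with the key near (254,146). The reel is at about (225,270).

```bash
cat > h.py <<'E'
import numpy as np,cv2
from plant import ctrl
from scipy.spatial.transform import Rotation as R
def cam(n):
    c=ctrl.camera_info(n);K=np.array([[c['fx'],0,c['cx']],[0,c['fy'],c['cy']],[0,0,1]]);return K,R.from_rotvec(c['rvec']).as_matrix(),np.array(c['tvec'])
def cloud(n,d):
    K,Rm,t=cam(n);v,u=np.mgrid[:d.shape[0],:d.shape[1]]
    P=np.stack([(u-K[0,2])/K[0,0]*d,(v-K[1,2])/K[1,1]*d,d],-1)
    return (P-t)@Rm
def proj(n,X):
    K,Rm,t=cam(n);p=(np.atleast_2d(X)@Rm.T+t)@K.T;return p[:,:2]/p[:,2:]
def onplane(n,uv,z):
    K,Rm,t=cam(n);uv=np.atleast_2d(uv);r=np.c_[uv,np.ones(len(uv))]@np.linalg.inv(K).T@Rm
    c=-Rm.T@t;return c+r*((z-c[2])/r[:,2:])
def crop(n,p,u0,v0,u1,v1,s,f):
    cv2.imwrite(f,cv2.resize(p[v0:v1,u0:u1,::-1],None,fx=s,fy=s,interpolation=cv2.INTER_CUBIC))
E
python3 - <<'E'
from h import *
z=np.load('pics/top0.npz');p,d=z['p'],z['d'];W=cloud('top',d)
crop('top',p,200,120,320,245,5,'pics/c0.png')
for uv in[(269,185),(269,197),(255,200),(240,215),(300,220),(225,144),(280,135),(254,140),(254,146),(230,180),(330,200),(370,198),(358,142),(215,268),(172,158),(176,214),(340,270),(230,266)]:
    print(uv,W[uv[1],uv[0]].round(4))
# rim heights
m=(W[...,2]>0.03)&(W[...,2]<0.06);m[:, :205]=0;m[:,315:]=0;m[:155]=0;m[235:]=0
print(m.sum(),W[m].mean(0),np.median(W[m][:,2]))
pts=W[m][:,:2].astype(np.float32);r=cv2.minAreaRect(pts);print(r)
E
```

```text
(269, 185) [ 0.5921 -0.0121  0.0412]
(269, 197) [ 0.5599 -0.0112  0.0475]
(255, 200) [0.5538 0.0249 0.0427]
(240, 215) [0.5191 0.0667 0.0109]
(300, 220) [ 0.502  -0.091   0.0105]
(225, 144) [0.7059 0.1013 0.0402]
(280, 135) [ 0.7256 -0.0449  0.0406]
(254, 140) [0.714  0.0242 0.0413]
(254, 146) [0.699  0.0247 0.0365]
(230, 180) [0.6143 0.0923 0.0106]
(330, 200) [ 0.554  -0.1738  0.0013]
(370, 198) [ 0.5465 -0.2577  0.0763]
(358, 142) [ 7.119e-01 -2.587e-01  5.000e-04]
(215, 268) [0.3945 0.1013 0.2207]
(172, 158) [0.6764 0.2467 0.0246]
(176, 214) [0.525  0.2345 0.0219]
(340, 270) [ 0.3709 -0.1894  0.0025]
(230, 266) [0.3977 0.0713 0.22  ]
1370 [ 0.55936429 -0.01134259  0.04269465] 0.04272431139481603
((0.5601423978805542, -0.011395774781703949), (0.11041703820228577, 0.08823524415493011), 32.58988571166992)
```

View pics/c0.png

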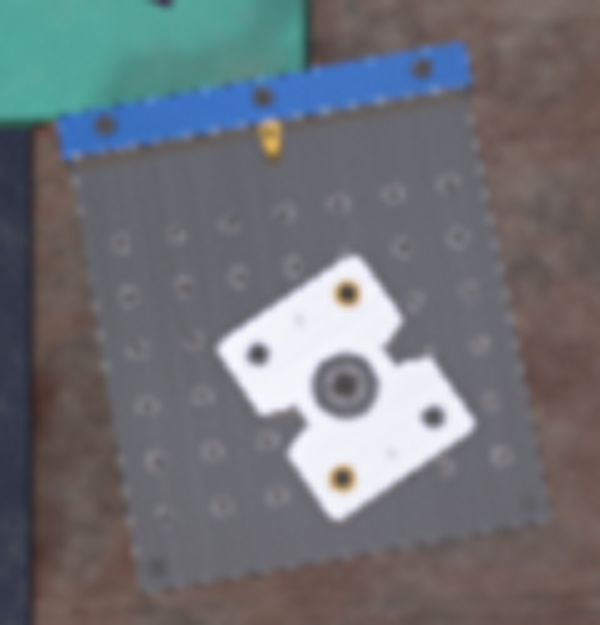

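The crop confirms it: silver-white top, round dark insert and two slots. It is the block on the plate, with one slot facing right and one facing left. Next I'll measure the plate and block poses precisely.

```bash
cat >> h.py <<'E'
def fence(p,W):
    hsv=cv2.cvtColor(p,cv2.COLOR_RGB2HSV);m=(hsv[...,0]>98)&(hsv[...,0]<118)&(hsv[...,1]>140)&(W[...,2]>.03)&(W[...,2]<.05)
    m[:, :200]=0;m[:,310:]=0;m[:110]=0;m[160:]=0
    return m
E
python3 - <<'E'
from h import *
z=np.load('pics/top0.npz');p,d=z['p'],z['d'];W=cloud('top',d)
m=fence(p,W);print(m.sum());v,u=np.nonzero(m)
P=onplane('top',np.c_[u,v].astype(float),.040)
r=cv2.minAreaRect(P[:,:2].astype(np.float32));print(r)
# plate outline by z
m=(W[...,2]>.006)&(W[...,2]<.05);m[:, :205]=0;m[:,315:]=0;m[:125]=0;m[240:]=0
n,l,st,c=cv2.connectedComponentsWithStats(m.astype(np.uint8));k=1+st[1:,4].argmax();v,u=np.nonzero(l==k);print(st[k])
P=onplane('top',np.c_[u,v].astype(float),.010);
r=cv2.minAreaRect(P[P[:,0]<.66][:,:2].astype(np.float32));print('plate near part',r,cv2.boxPoints(r))
# crop corners of the plate & fence & key (crop scale 5, offset 200,120)
for nm,uv,zz in[('fl',(62,158),.04),('fr',(470,85),.04),('fbl',(60,118),.04),('fbr',(465,42),.04),('keynose',(274,157),.036),('keyroot',(270,124),.036),('pnl',(145,592),.01),('pnr',(550,518),.01)]:
    print(nm,onplane('top',(np.array(uv)-2)/5+[200,120],zz).round(4))
E
```

```text
548
((0.7154650092124939, 0.0287315770983696), (0.022130340337753296, 0.21611298620700836), 8.7894926071167)
[ 212  129   99  110 7989]
plate near part ((0.5750672817230225, 0.006193101406097412), (0.20495463907718658, 0.21967363357543945), 8.69818115234375) [[ 0.45715803  0.09926906]
 [ 0.49037915 -0.11787803]
 [ 0.69297653 -0.08688286]
 [ 0.6597554   0.13026424]]
fl [[0.6874 0.136  0.04  ]]
fr [[ 0.7203 -0.0806  0.04  ]]
fbl [[0.7093 0.137  0.04  ]]
fbr [[ 0.744  -0.0788  0.04  ]]
keynose [[0.6855 0.0239 0.036 ]]
keyroot [[0.7036 0.0257 0.036 ]]
pnl [[0.4595 0.0976 0.01  ]]
pnr [[ 0.493  -0.1158  0.01  ]]
```

```bash
cat >> h.py <<'E'
KEY=np.array([.7042,.0265]);YAW=np.radians(8.75)
E2=np.array([[np.cos(YAW),-np.sin(YAW)],[np.sin(YAW),np.cos(YAW)]])
def p2w(q): return KEY+E2@np.array(q)
def w2p(q): return (np.asarray(q)[...,:2]-KEY)@E2
def goal(px,py,z,yaw_deg=0):
    "plate-frame tool target -> deltas in tool axes"
    s=ctrl.get_state();T=R.from_quat(s['tcp_rot'])
    t=np.r_[p2w([px,py]),z];a=YAW+np.radians(yaw_deg)
    Tg=R.from_matrix(np.array([[np.cos(a),np.sin(a),0],[np.sin(a),-np.cos(a),0],[0,0,-1]]))
    dp=T.inv().apply(t-s['eef_pos']);dr=(T.inv()*Tg).as_rotvec()
    print('t',round(s['time'],2),'tool now plate',w2p(s['eef_pos']).round(4),'z',s['eef_pos'][2].round(4),'F',s['contact_force'].round(1),'| dpos',dp.round(4),'drot',dr.round(3),'tgt w',t.round(3))
E
python3 - <<'E'
from h import *
goal(-.2087,-.0916,.247)
E
```

```text
t 0.1 tool now plate [-0.5553 -0.5778] z 0.247 F [-0.1  0.6 -0.1] | dpos [ 0.4428 -0.4006  0.0011] drot [-0.002 -0.     0.216] tgt w [ 0.512 -0.096  0.247]
```

>>> carry_out(
  commands=[
    {"delta_pos":[0.04,-0.036,0],"delta_rot":[0,0,0.05],"claw":0},
    {"delta_pos":[0.067,-0.061,0],"delta_rot":[0,0,0.1],"claw":0},
    {"delta_pos":[0.094,-0.085,0],"delta_rot":[0,0,0.15],"claw":0},
    {"delta_pos":[0.121,-0.109,0],"delta_rot":[0,0,0.2],"claw":0},
    {"delta_pos":[0.148,-0.134,0],"delta_rot":[0,0,0.216],"claw":0},
    {"delta_pos":[0.175,-0.158,0],"delta_rot":[0,0,0.216],"claw":0},
    {"delta_pos":[0.2,-0.182,0],"delta_rot":[0,0,0.216],"claw":0},
    {"delta_pos":[0.222,-0.2,0],"delta_rot":[0,0,0.216],"claw":0},
  ],
)

```text
time: 0.77
eef_pos: [0.3786, -0.3598, 0.2469]
tcp_rot: [0.997, 0.077, -0.0, -0.002]
contact_force: [1.2, -0.3, -0.9]
opening: 0.002
```

```bash
python3 - <<'E'
from h import *
goal(-.2087,-.0916,.247)
s=ctrl.get_state();print(s['qpos'],s['opening'])
E
```

```text
t 0.77 tool now plate [-0.3806 -0.3323] z 0.2469 F [ 1.2 -0.3 -0.9] | dpos [ 0.1721 -0.2405  0.0007] drot [-0.004  0.     0.001] tgt w [ 0.512 -0.096  0.247]
[-9.54936564e-01 -5.04350367e-02  1.94840327e+00  1.24809344e-03
  1.24705089e+00  4.61984632e-01] 0.0016990006789175008
```

>>> carry_out(
  commands=[
    {"delta_pos":[0.024,-0.034,0],"delta_rot":[0,0,0],"claw":0},
    {"delta_pos":[0.047,-0.066,0],"delta_rot":[0,0,0],"claw":0},
    {"delta_pos":[0.07,-0.098,0],"delta_rot":[0,0,0],"claw":0},
    {"delta_pos":[0.094,-0.131,0],"delta_rot":[0,0,0],"claw":0},
    {"delta_pos":[0.117,-0.164,0],"delta_rot":[0,0,0],"claw":0},
    {"delta_pos":[0.14,-0.197,0],"delta_rot":[0,0,0],"claw":0},
    {"delta_pos":[0.163,-0.228,0],"delta_rot":[0,0,0],"claw":0},
    {"delta_pos":[0.172,-0.24,0],"delta_rot":[0,0,0],"claw":0},
  ],
)

```text
time: 1.43
eef_pos: [0.5128, -0.0923, 0.2474]
tcp_rot: [0.997, 0.078, -0.0, -0.003]
contact_force: [-0.1, 0.2, -0.0]
opening: 0.001
```

```bash
python3 - <<'E'
from h import *
goal(-.2087,-.0916,.1)
s=ctrl.get_state();print(s['qpos'],s['opening'])
p,d=ctrl.read_camera('side');cv2.imwrite('pics/s1.png',p[:,:,::-1])
q,e=ctrl.read_camera('top');cv2.imwrite('pics/t1.png',q[:,:,::-1]);np.savez('pics/1.npz',p=p,d=d,q=q,e=e)
cv2.imwrite('pics/a1.png',np.hstack([p[60:330,140:440],q[60:330,150:400]])[:,:,::-1])
W=cloud('side',d)
# points around tool (fingers)
s0=s['eef_pos'];m=(np.hypot(W[...,0]-s0[0],W[...,1]-s0[1])<.05)&(W[...,2]>.12)&(W[...,2]<.3)
print('tip z quant',np.percentile(W[m][:,2],[0,1,2,5,10,50]),m.sum())
E
```

```text
t 1.43 tool now plate [-0.2073 -0.0883] z 0.2474 F [-0.1  0.2 -0. ] | dpos [-0.0014  0.0041  0.1474] drot [-0.005  0.     0.004] tgt w [ 0.512 -0.096  0.1  ]
[-0.37503953 -0.05454965  1.95152097  0.00467225  1.24735642  1.03718408] 0.0005544880933887897
tip z quant [0.22747585 0.22923738 0.23032141 0.2348021  0.24051743 0.26221832] 138
```

View pics/a1.png

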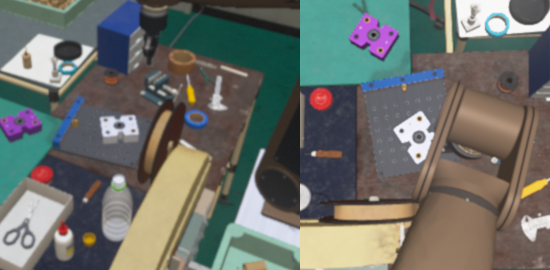

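The side view shows the tool hovering above the near right of the plate, with the tip at crop (150,68). In the top view the arm comes in from the right, clear of the reel, and hides only the right edge of the block. Tip depth shows about 18 mm below the TCP when shut. I'll descend.

>>> carry_out(
  commands=[
    {"delta_pos":[-0.001,0.004,0.04],"delta_rot":[0,0,0],"claw":0},
    {"delta_pos":[-0.001,0.004,0.08],"delta_rot":[0,0,0],"claw":0},
    {"delta_pos":[-0.001,0.004,0.12],"delta_rot":[0,0,0],"claw":0},
    {"delta_pos":[-0.001,0.004,0.15],"delta_rot":[0,0,0],"claw":0},
    {"delta_pos":[-0.001,0.004,0.18],"delta_rot":[0,0,0],"claw":0},
    {"delta_pos":[-0.001,0.004,0.2],"delta_rot":[0,0,0],"claw":0},
    {"delta_pos":[-0.001,0.004,0.213],"delta_rot":[0,0,0],"claw":0},
    {"delta_pos":[-0.001,0.004,0.213],"delta_rot":[0,0,0],"claw":0},
  ],
)

```text
time: 2.2
eef_pos: [0.5082, -0.0971, 0.0305]
tcp_rot: [0.997, 0.078, -0.004, -0.004]
contact_force: [0.1, -0.5, -0.4]
opening: 0.001
```

```bash
cat >> h.py <<'E'
def look(k):
    p,d=ctrl.read_camera('side');q,e=ctrl.read_camera('top');np.savez(f'pics/{k}.npz',p=p,d=d,q=q,e=e)
    f=lambda a:cv2.resize(a,None,fx=3,fy=3,interpolation=cv2.INTER_CUBIC)
    a=f(p[140:240,180:310]);b=f(q[120:245,200:320]);h=max(len(a),len(b));g=lambda i:np.pad(i,((0,h-len(i)),(0,0),(0,0)))
    cv2.imwrite(f'pics/{k}.png',np.hstack([g(a),g(b)])[:,:,::-1])
# block template: 110x88 with slots (block frame, mm grid)
def bmodel(n=3):
    xs=np.arange(-43,44,2.)/1e3;ys=np.arange(-54,55,2.)/1e3;X,Y=np.meshgrid(xs,ys);P=np.c_[X.ravel(),Y.ravel()]
    ax=.044-np.abs(P[:,0]);half=np.where(ax<.013,.012-.005*ax/.013,.007);inn=(ax<.018)&(np.abs(P[:,1])<half)
    return P[~inn],P[inn]
E
python3 - <<'E'
from h import *
goal(-.184,-.082,.033);look('v2')
s=ctrl.get_state()
print(s['wrist_torque'].round(2))
E
```

```text
t 2.2 tool now plate [-0.2125 -0.0924] z 0.0305 F [ 0.1 -0.5 -0.4] | dpos [ 0.0285 -0.0103 -0.0027] drot [-0.008  0.008  0.004] tgt w [ 0.535 -0.083  0.033]
[-0.04 -0.03 -0.02]
```

View pics/v2.png

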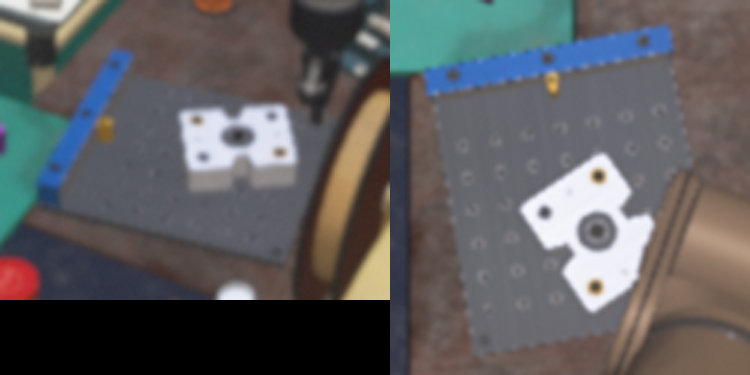

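Side crop: the block is fully visible and the closed tool is beside its right corner. Top crop: the arm hides the right corner. I'll build a two-view pose fit.

```bash
cat >> h.py <<'E'
from scipy.optimize import differential_evolution
from scipy.ndimage import map_coordinates
IN,SL=bmodel()
_x=np.arange(-50,51,2.)/1e3;_y=np.arange(-61,62,2.)/1e3;_X,_Y=np.meshgrid(_x,_y);RG=np.c_[_X.ravel(),_Y.ravel()]
RG=RG[(np.abs(RG[:,0])>.045)|(np.abs(RG[:,1])>.056)];OUT=np.r_[SL,RG]
def fit(k,c0,span=(.03,.03,25)):
    "plate-frame pose of block (x,y,deg of block x axis)"
    z=np.load(f'pics/{k}.npz');Z=[(n,cloud(n,z[dd])[...,2]) for n,dd in(('side','d'),('top','e'))]
    def sc(v):
        a=np.radians(v[2]);Rm=np.array([[np.cos(a),-np.sin(a)],[np.sin(a),np.cos(a)]]);S=0
        for P,sg in((IN,1),(OUT,-1)):
            w=(P@Rm.T+v[:2])@E2.T+KEY;w=np.c_[w,np.full(len(w),.042)]
            for n,zz in Z:
                uv=proj(n,w);h=map_coordinates(zz,[uv[:,1],uv[:,0]],order=1)
                blk=np.clip((h-.026)/.01,0,1)*2-1;blk[h>.06]=0
                S+=sg*blk.sum()
        return -S
    b=[(c0[i]-s,c0[i]+s) for i,s in enumerate(span)]
    r=differential_evolution(sc,b,seed=1,maxiter=60,popsize=12,tol=1e-6)
    print('block x %.1f y %.1f mm ang %.1f'%(r.x[0]*1e3,r.x[1]*1e3,r.x[2]),'score',round(-r.fun/(2*(len(IN)+len(OUT))),3))
    return r.x
E
time python3 - <<'E'
from h import *
fit('v2',(-.148,-.0155,-66))
E
```

```text
Traceback (most recent call last):
  File "h.py", line 60, in fit
    r=differential_evolution(sc,b,seed=1,maxiter=60,popsize=12,tol=1e-6)
  File "h.py", line 55, in sc
    uv=proj(n,w);h=map_coordinates(zz,[uv[:,1],uv[:,0]],order=1)
  File "h.py", line 11, in proj
    K,Rm,t=cam(n);p=(np.atleast_2d(X)@Rm.T+t)@K.T;return p[:,:2]/p[:,2:]
           ~~~^^^
  File "h.py", line 5, in cam
    c=ctrl.camera_info(n);K=np.array([[c['fx'],0,c['cx']],[0,c['fy'],c['cy']],[0,0,1]]);return K,R.from_rotvec(c['rvec']).as_matrix(),np.array(c['tvec'])
ValueError: time passes only in moves, steps and waits

real	0m7.615s
user	0m5.530s
sys	0m0.350s
```

```bash
sed -i 's/^def cam(n):/import functools\n@functools.lru_cache\ndef cam(n):/' h.py
time python3 - <<'E'
from h import *
fit('v2',(-.148,-.0155,-66));print(ctrl.get_state()['time'])
E
```

```text
block x -148.1 y -14.5 mm ang -65.9 score 0.836
2.3
real	0m4.460s
user	0m4.915s
sys	0m0.160s
```

>>> carry_out(
  commands=[
    {"delta_pos":[0.007,-0.003,-0.002],"delta_rot":[0,0,0],"claw":0},
    {"delta_pos":[0.013,-0.005,-0.002],"delta_rot":[0,0,0],"claw":0},
    {"delta_pos":[0.018,-0.007,-0.002],"delta_rot":[0,0,0],"claw":0},
    {"delta_pos":[0.022,-0.009,-0.002],"delta_rot":[0,0,0],"claw":0},
    {"delta_pos":[0.026,-0.0115,-0.002],"delta_rot":[0,0,0],"claw":0},
    {"delta_pos":[0.03,-0.014,-0.002],"delta_rot":[0,0,0],"claw":0},
    {"delta_pos":[0.034,-0.0165,-0.002],"delta_rot":[0,0,0],"claw":0},
    {"delta_pos":[0.034,-0.0165,-0.002],"delta_rot":[0,0,0],"claw":0},
  ],
)

```text
time: 2.97
eef_pos: [0.5432, -0.0765, 0.0369]
tcp_rot: [0.997, 0.079, -0.001, -0.001]
contact_force: [-1.9, -2.4, 0.4]
opening: 0.002
```

```bash
python3 - <<'E'
from h import *
goal(-.184,-.082,.033);look('v3');fit('v3',(-.14,-.01,-60))
E
```

```text
t 2.97 tool now plate [-0.1748 -0.0773] z 0.0369 F [-1.9 -2.4  0.4] | dpos [-0.0092  0.0046  0.0039] drot [-0.003  0.001  0.005] tgt w [ 0.535 -0.083  0.033]
block x -139.4 y -2.9 mm ang -62.0 score 0.703
```

View pics/v3.png

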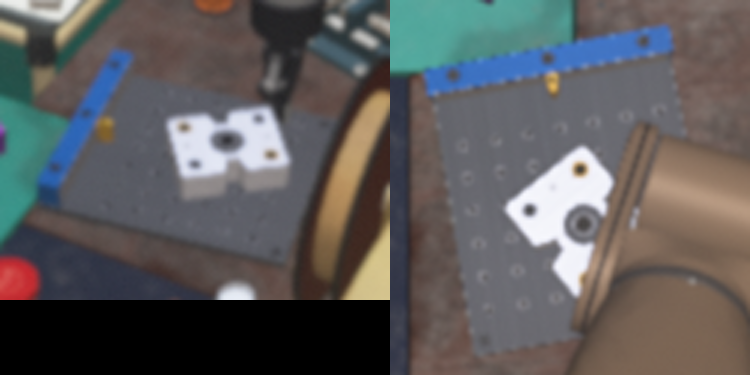

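The block slid about 14 mm but turned only 4°. The finger caught the corner with its side because it is thinner than I assumed. I'll go round to the far right corner, (585,148) in the top crop, and push there in the +y direction.

>>> carry_out(
  commands=[
    {"delta_pos":[-0.002,0.018,0.003],"delta_rot":[0,0,0],"claw":0},
    {"delta_pos":[0.02,0.022,0.003],"delta_rot":[0,0,0],"claw":0},
    {"delta_pos":[0.05,0.02,0.003],"delta_rot":[0,0,0],"claw":0},
    {"delta_pos":[0.08,0.012,0.003],"delta_rot":[0,0,0],"claw":0},
    {"delta_pos":[0.105,0.0,0.003],"delta_rot":[0,0,0],"claw":0},
    {"delta_pos":[0.116,-0.018,0.003],"delta_rot":[0,0,0],"claw":0},
    {"delta_pos":[0.116,-0.032,0.003],"delta_rot":[0,0,0],"claw":0},
    {"delta_pos":[0.116,-0.032,0.003],"delta_rot":[0,0,0],"claw":0},
  ],
)

```text
time: 3.73
eef_pos: [0.651, -0.0231, 0.0324]
tcp_rot: [0.997, 0.08, -0.002, -0.003]
contact_force: [-0.9, 1.0, 0.3]
opening: 0.006
```

```bash
python3 - <<'E'
from h import *
goal(-.066,-.03,.033);look('v4');fit('v4',(-.14,-.005,-62))
E
```

```text
t 3.73 tool now plate [-0.0601 -0.041 ] z 0.0324 F [-0.9  1.   0.3] | dpos [-0.0058 -0.011  -0.0005] drot [-0.007  0.003  0.007] tgt w [ 0.644 -0.013  0.033]
block x -140.0 y -0.8 mm ang -61.6 score 0.431
```

View pics/v4.png

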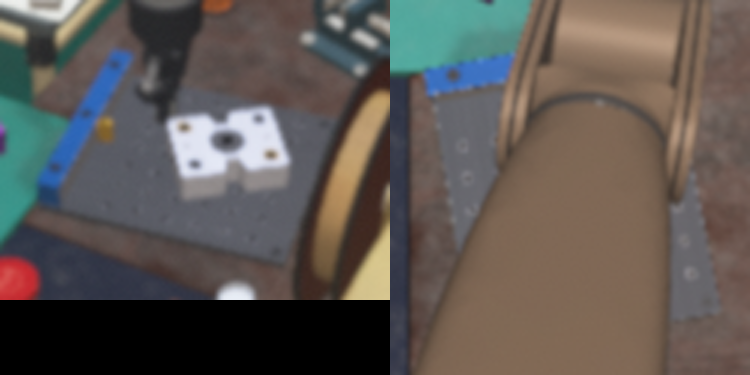

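>>> carry_out(
  commands=[
    {"delta_pos":[-0.004,-0.007,0],"delta_rot":[0,0,0],"claw":0},
    {"delta_pos":[-0.007,-0.013,0],"delta_rot":[0,0,0],"claw":0},
    {"delta_pos":[-0.0105,-0.0187,0],"delta_rot":[0,0,0],"claw":0},
    {"delta_pos":[-0.013,-0.0225,0],"delta_rot":[0,0,0],"claw":0},
    {"delta_pos":[-0.016,-0.026,0],"delta_rot":[0,0,0],"claw":0},
    {"delta_pos":[-0.019,-0.029,0],"delta_rot":[0,0,0],"claw":0},
    {"delta_pos":[-0.0223,-0.0323,0],"delta_rot":[0,0,0],"claw":0},
    {"delta_pos":[-0.026,-0.0355,0],"delta_rot":[0,0,0],"claw":0},
  ],
)

```text
time: 4.5
eef_pos: [0.6197, 0.0056, 0.0333]
tcp_rot: [0.997, 0.079, -0.001, -0.002]
contact_force: [4.2, -0.2, 0.5]
opening: -0.002
```

```bash
python3 - <<'E'
from h import *
goal(-.066,-.03,.033);look('v5');fit('v5',(-.148,-.0,-45))
E
```

```text
t 4.5 tool now plate [-0.0867 -0.0078] z 0.0333 F [ 4.2 -0.2  0.5] | dpos [0.0206 0.0223 0.0001] drot [-0.005  0.002  0.005] tgt w [ 0.644 -0.013  0.033]
block x -159.9 y 8.5 mm ang -47.4 score 0.441
```

View pics/v5.png

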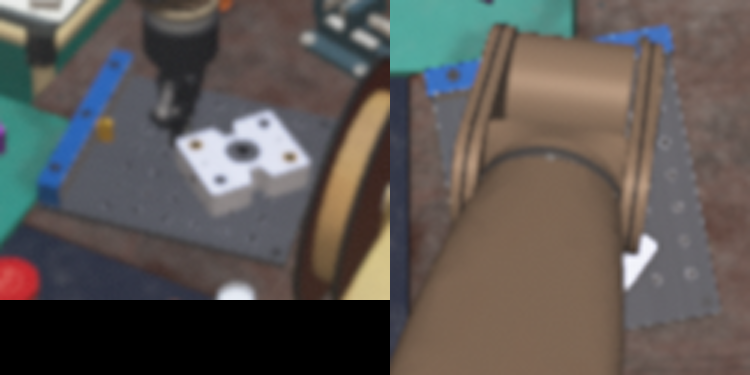

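The block is now turned to −47° but slid about 20 mm toward the robot. Friction seems to act at the block's corners, so a push slides it more than it turns it. In the side crop the block is centred at (243,150). Next I'll push the near right corner.

>>> carry_out(
  commands=[
    {"delta_pos":[0.01,0.014,0],"delta_rot":[0,0,0],"claw":0},
    {"delta_pos":[0.012,0.05,0],"delta_rot":[0,0,0],"claw":0},
    {"delta_pos":[0.0,0.085,0],"delta_rot":[0,0,0],"claw":0},
    {"delta_pos":[-0.035,0.092,0],"delta_rot":[0,0,0],"claw":0},
    {"delta_pos":[-0.07,0.092,0],"delta_rot":[0,0,0],"claw":0},
    {"delta_pos":[-0.1,0.088,0],"delta_rot":[0,0,0],"claw":0},
    {"delta_pos":[-0.112,0.075,0],"delta_rot":[0,0,0],"claw":0},
    {"delta_pos":[-0.112,0.072,0],"delta_rot":[0,0,0],"claw":0},
  ],
)

```text
time: 5.27
eef_pos: [0.5141, -0.0813, 0.0311]
tcp_rot: [0.997, 0.079, -0.007, -0.005]
contact_force: [-0.7, 0.5, -1.0]
opening: -0.002
```

```bash
python3 - <<'E'
from h import *
goal(-.1858,-.0663,.033);look('v6');fit('v6',(-.158,.005,-47))
E
```

```text
t 5.27 tool now plate [-0.2043 -0.0776] z 0.0311 F [-0.7  0.5 -1. ] | dpos [ 0.0185 -0.0112 -0.002 ] drot [-0.01   0.013  0.005] tgt w [ 0.531 -0.067  0.033]
block x -159.2 y 6.7 mm ang -46.0 score 0.767
```

View pics/v6.png

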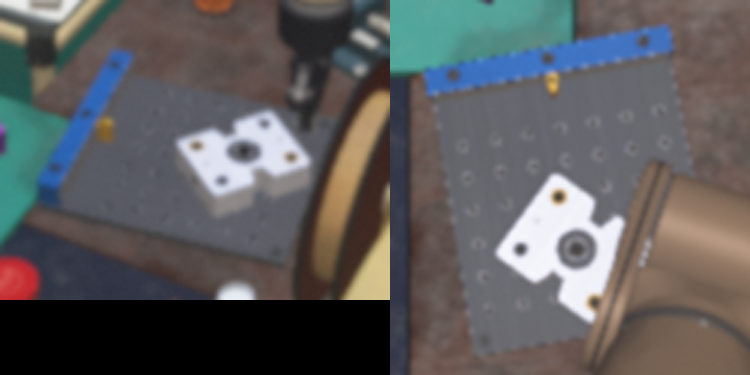

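>>> carry_out(
  commands=[
    {"delta_pos":[0.008,-0.001,-0.002],"delta_rot":[0,0,0],"claw":0},
    {"delta_pos":[0.014,-0.003,-0.002],"delta_rot":[0,0,0],"claw":0},
    {"delta_pos":[0.018,-0.006,-0.002],"delta_rot":[0,0,0],"claw":0},
    {"delta_pos":[0.022,-0.01,-0.002],"delta_rot":[0,0,0],"claw":0},
    {"delta_pos":[0.025,-0.0135,-0.002],"delta_rot":[0,0,0],"claw":0},
    {"delta_pos":[0.028,-0.017,-0.002],"delta_rot":[0,0,0],"claw":0},
    {"delta_pos":[0.0305,-0.02,-0.002],"delta_rot":[0,0,0],"claw":0},
    {"delta_pos":[0.033,-0.023,-0.002],"delta_rot":[0,0,0],"claw":0},
  ],
)

```text
time: 6.03
eef_pos: [0.5488, -0.0551, 0.0353]
tcp_rot: [0.997, 0.08, -0.003, -0.002]
contact_force: [0.1, -4.9, 2.1]
opening: -0.0
```

```bash
python3 - <<'E'
from h import *
goal(-.2,-.1,.033);look('v7');fit('v7',(-.15,.01,-40))
E
```

```text
t 6.03 tool now plate [-0.1661 -0.057 ] z 0.0353 F [ 0.1 -4.9  2.1] | dpos [-0.0343  0.0427  0.0023] drot [-0.004  0.005  0.008] tgt w [ 0.522 -0.103  0.033]
block x -154.7 y 24.4 mm ang -40.4 score 0.626
```

View pics/v7.png

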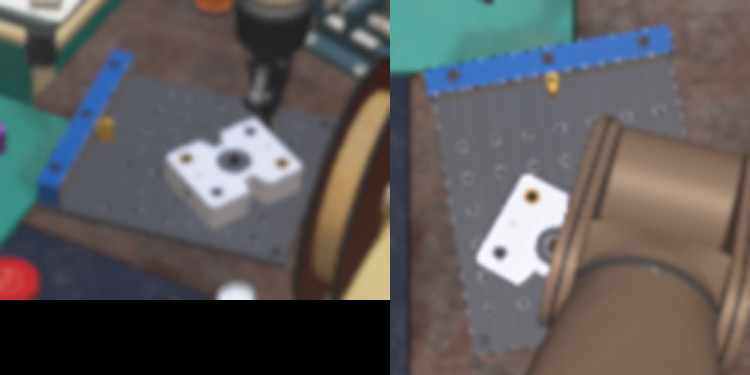

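The block is at −40° and 24 mm to the left. The next push, on the near corner's left face, puts the tool close to the reel, so I'll first check how low the arm hangs.

```bash
python3 - <<'E'
from h import *
s=ctrl.get_state();print(s['qpos'].round(3),s['eef_pos'])
z=np.load('pics/v7.npz')
A=np.r_[cloud('side',z['d']).reshape(-1,3),cloud('top',z['e']).reshape(-1,3)]
t=s['eef_pos']
for a in np.arange(.25,.75,.04):
    m=(A[:,0]>a)&(A[:,0]<a+.04)&(A[:,2]>.1)&(A[:,1]>-.3)&(A[:,1]<.05)&~((A[:,0]<.43)&(A[:,1]>-.04)&(A[:,2]<.28))
    if m.sum()>5: print(a.round(2),m.sum(),'z',np.percentile(A[m,2],[1,50,99]).round(3),'y',np.percentile(A[m,1],[1,99]).round(3))
m=(A[:,0]>.36)&(A[:,0]<.5)&(A[:,2]>.15)&(A[:,2]<.28)&(A[:,1]>-.1)&(A[:,1]<.25)
print('reel',np.percentile(A[m],[0,1,99,100],axis=0).round(3))
# low arm parts near TCP
for zz in np.arange(.05,.4,.03):
    m=(np.hypot(A[:,0]-t[0],A[:,1]-t[1])<.15)&(A[:,2]>zz)&(A[:,2]<zz+.03)&(A[:,0]>.44)
    if m.sum()>3: print('z',zz.round(2),m.sum(),'dx',(np.percentile(A[m,0],[1,99])-t[0]).round(3),'dy',(np.percentile(A[m,1],[1,99])-t[1]).round(3))
E
```

```text
[-0.284  0.298  2.001  0.004  0.85   1.124] [ 0.54871886 -0.05438154  0.03515259]
0.25 10 z [0.583 0.602 0.617] y [0.018 0.049]
0.29 3296 z [0.525 0.554 0.572] y [-0.041  0.049]
0.33 4120 z [0.434 0.523 0.548] y [-0.051  0.049]
0.37 3604 z [0.385 0.48  0.509] y [-0.059  0.049]
0.41 3418 z [0.34  0.446 0.924] y [-0.076  0.035]
0.45 2188 z [0.306 0.386 0.425] y [-0.091  0.023]
0.49 2048 z [0.136 0.349 0.38 ] y [-0.101  0.018]
0.53 2158 z [0.107 0.302 0.345] y [-0.112  0.007]
0.57 531 z [0.161 0.291 0.313] y [-0.104 -0.002]
reel [[ 0.365 -0.022  0.15 ]
 [ 0.366 -0.01   0.152]
 [ 0.406  0.21   0.256]
 [ 0.408  0.215  0.259]]
z 0.05 27 dx [-0.019  0.005] dy [-0.023  0.039]
z 0.08 88 dx [-0.022  0.012] dy [-0.018  0.061]
z 0.11 129 dx [-0.023  0.015] dy [-0.014  0.059]
z 0.14 164 dx [-0.038  0.029] dy [-0.007  0.038]
z 0.17 246 dx [-0.038  0.031] dy [-0.017  0.038]
z 0.2 147 dx [-0.035  0.021] dy [-0.013  0.05 ]
z 0.23 165 dx [-0.033  0.049] dy [0.007 0.062]
z 0.26 394 dx [-0.054  0.051] dy [-0.056  0.072]
z 0.29 1994 dx [-0.083  0.041] dy [-0.058  0.076]
z 0.32 780 dx [-0.107  0.012] dy [-0.051  0.079]
z 0.35 1686 dx [-0.104 -0.024] dy [-0.039  0.077]
z 0.38 970 dx [-0.107 -0.058] dy [-0.013  0.079]
```

```bash
python3 - <<'E'
from h import *
z=np.load('pics/v7.npz')
cv2.imwrite('pics/f7.png',z['p'][:,:,::-1])
E
```

```text
(no output)
```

View pics/f7.png

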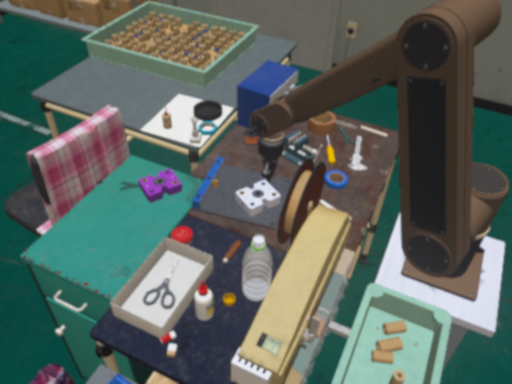

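The forearm slopes up steeply and is above z = 0.33 at x = 0.42. The reel's measured edge is at x ≤ 0.408. That leaves room, and I'll tilt the tool 11° away from the reel as well. I'm lifting over the block to reach its near left corner.

>>> carry_out(
  commands=[
    {"delta_pos":[-0.006,0.006,0],"delta_rot":[0,0,0],"claw":0},
    {"delta_pos":[-0.008,0.006,-0.03],"delta_rot":[0,0,0],"claw":0},
    {"delta_pos":[-0.01,0.005,-0.06],"delta_rot":[0,-0.05,0],"claw":0},
    {"delta_pos":[-0.03,-0.02,-0.065],"delta_rot":[0,-0.1,0],"claw":0},
    {"delta_pos":[-0.05,-0.05,-0.065],"delta_rot":[0,-0.2,0],"claw":0},
    {"delta_pos":[-0.07,-0.08,-0.065],"delta_rot":[0,-0.2,0],"claw":0},
    {"delta_pos":[-0.076,-0.095,-0.065],"delta_rot":[0,-0.2,0],"claw":0},
    {"delta_pos":[-0.076,-0.095,-0.065],"delta_rot":[0,-0.2,0],"claw":0},
  ],
)

```text
time: 6.8
eef_pos: [0.4561, 0.0293, 0.1]
tcp_rot: [0.991, 0.081, -0.104, 0.005]
contact_force: [-0.1, -0.1, 0.4]
opening: 0.001
```

```bash
python3 - <<'E'
from h import *
goal(-.242,.036,.034);look('v8');fit('v8',(-.155,.024,-40))
s=ctrl.get_state();print(R.from_quat(s['tcp_rot']).apply([0,0,1]).round(3),s['qpos'].round(2),s['eef_pos'])
E
```

```text
t 6.8 tool now plate [-0.2448  0.0405] z 0.1 F [-0.1 -0.1  0.4] | dpos [0.0163 0.0051 0.064 ] drot [-0.007  0.208  0.011] tgt w [0.46  0.025 0.034]
block x -154.4 y 25.4 mm ang -40.5 score 0.461
[-0.201 -0.027 -0.979] [-0.13  0.1   2.1  -0.06  1.14  1.3 ] [0.45892544 0.02701538 0.10099512]
```

View pics/v8.png

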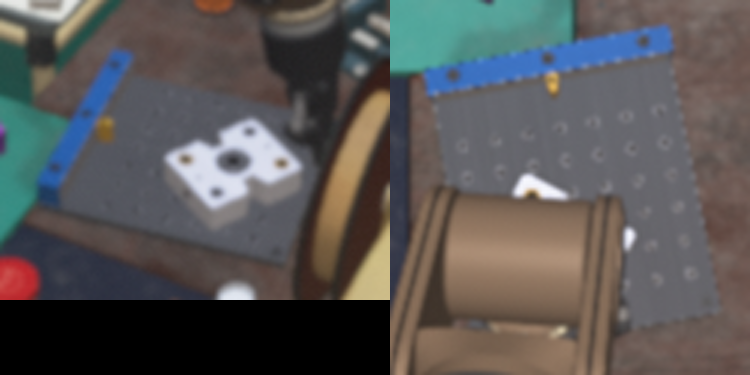

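Side crop: the tool hovers beside the block's near left corner at about (305,130). The block hasn't moved. Descending.

>>> carry_out(
  commands=[
    {"delta_pos":[0.005,0.002,0.02],"delta_rot":[0,0,0],"claw":0},
    {"delta_pos":[0.011,0.004,0.043],"delta_rot":[0,0,0],"claw":0},
    {"delta_pos":[0.016,0.005,0.062],"delta_rot":[0,0,0],"claw":0},
    {"delta_pos":[0.016,0.005,0.062],"delta_rot":[0,0,0],"claw":0},
  ],
)

```text
time: 7.23
eef_pos: [0.461, 0.022, 0.0337]
tcp_rot: [0.991, 0.08, -0.105, 0.005]
contact_force: [-1.5, 0.3, -0.2]
opening: 0.001
```

```bash
python3 - <<'E'
from h import *
look('v9')
goal(-.233,.025,.034);
for q in[(-.242,.036),(-.233,.025),(-.222,.013),(-.209,.004),(-.195,-.003),(-.182,-.008)]:
    s=ctrl.get_state();print(q,R.from_quat(s['tcp_rot']).inv().apply(np.r_[p2w(q),.034]-s['eef_pos']).round(4))
E
```

```text
t 7.33 tool now plate [-0.2391  0.0323] z 0.0367 F [-0.4  0.3  0. ] | dpos [0.0064 0.0074 0.0014] drot [-0.005  0.206  0.008] tgt w [0.47  0.016 0.034]
(-0.242, 0.036) [-0.0023 -0.0037  0.0033]
(-0.233, 0.025) [0.0064 0.0074 0.0014]
(-0.222, 0.013) [ 0.0171  0.0195 -0.0009]
(-0.209, 0.004) [ 0.0297  0.0286 -0.0036]
(-0.195, -0.003) [ 0.0434  0.0357 -0.0065]
(-0.182, -0.008) [ 0.0561  0.0408 -0.0092]
```

View pics/v9.png

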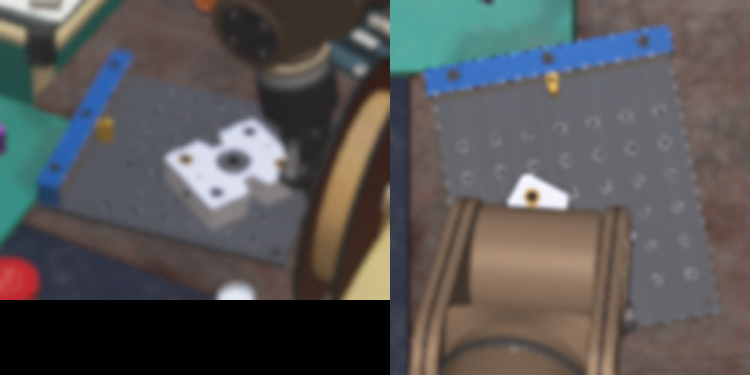

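>>> carry_out(
  commands=[
    {"delta_pos":[0.006,0.007,0.0015],"delta_rot":[0,0,0],"claw":0},
    {"delta_pos":[0.012,0.0125,0.0],"delta_rot":[0,0,0],"claw":0},
    {"delta_pos":[0.017,0.017,-0.001],"delta_rot":[0,0,0],"claw":0},
    {"delta_pos":[0.023,0.0215,-0.002],"delta_rot":[0,0,0],"claw":0},
    {"delta_pos":[0.029,0.026,-0.0036],"delta_rot":[0,0,0],"claw":0},
    {"delta_pos":[0.0355,0.03,-0.005],"delta_rot":[0,0,0],"claw":0},
    {"delta_pos":[0.0425,0.034,-0.0063],"delta_rot":[0,0,0],"claw":0},
    {"delta_pos":[0.0425,0.034,-0.0063],"delta_rot":[0,0,0],"claw":0},
  ],
)

```text
time: 8.0
eef_pos: [0.5127, -0.0058, 0.0348]
tcp_rot: [0.992, 0.08, -0.102, 0.006]
contact_force: [-2.0, -1.1, 0.5]
opening: 0.004
```

```bash
cat >> h.py <<'E'
def tds(z,*qs):
    s=ctrl.get_state()
    for q in qs: print(q,R.from_quat(s['tcp_rot']).inv().apply(np.r_[p2w(q),z]-s['eef_pos']).round(4))
E
python3 - <<'E'
from h import *
look('v10')
goal(-.233,.025,.034);fit('v10',(-.14,.02,-25))
E
```

```text
t 8.1 tool now plate [-0.1946 -0.002 ] z 0.0346 F [-0.3 -0.1  0.6] | dpos [-0.0373 -0.0272  0.0084] drot [-0.004  0.203  0.008] tgt w [0.47  0.016 0.034]
block x -127.8 y 26.0 mm ang -17.7 score 0.382
```

View pics/v10.png

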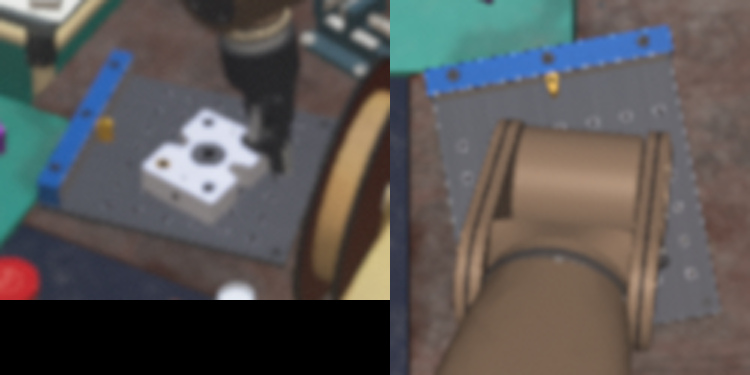

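Now at −18°, roughly x −128 and y +25 mm. In the side crop the block centre is at (208,153). Next is a push on the left end's near corner toward −y, which turns it the rest of the way and cuts the y offset. I'll lift over the block with the tool upright again.

```bash
python3 - <<'E'
from h import *
tds(.1,(-.20,.0),(-.128,.112))
goal(-.128,.112,.1)
E
```

```text
(-0.2, 0.0) [-0.0185 -0.0023 -0.063 ]
(-0.128, 0.112) [ 0.053  -0.1138 -0.0771]
t 8.1 tool now plate [-0.1946 -0.002 ] z 0.0346 F [-0.3 -0.1  0.6] | dpos [ 0.053  -0.1138 -0.0771] drot [-0.004  0.203  0.008] tgt w [0.561 0.118 0.1  ]
```

>>> carry_out(
  commands=[
    {"delta_pos":[-0.012,-0.002,-0.005],"delta_rot":[0,0,0],"claw":0},
    {"delta_pos":[-0.018,-0.002,-0.035],"delta_rot":[0,0,0],"claw":0},
    {"delta_pos":[-0.018,-0.002,-0.065],"delta_rot":[0,0,0],"claw":0},
    {"delta_pos":[0.0,-0.03,-0.07],"delta_rot":[0,0.07,0],"claw":0},
    {"delta_pos":[0.02,-0.06,-0.073],"delta_rot":[0,0.14,0],"claw":0},
    {"delta_pos":[0.04,-0.09,-0.077],"delta_rot":[0,0.2,0],"claw":0},
    {"delta_pos":[0.053,-0.114,-0.077],"delta_rot":[0,0.2,0],"claw":0},
    {"delta_pos":[0.053,-0.114,-0.077],"delta_rot":[0,0.2,0],"claw":0},
  ],
)

```text
time: 8.77
eef_pos: [0.562, 0.1219, 0.101]
tcp_rot: [0.997, 0.082, 0.001, -0.003]
contact_force: [-0.6, -0.7, 0.7]
opening: -0.001
```

```bash
python3 - <<'E'
from h import *
look('v11');fit('v11',(-.128,.025,-18))
goal(-.128,.112,.033)
E
```

```text
block x -128.7 y 20.2 mm ang -18.4 score 0.705
t 8.87 tool now plate [-0.1274  0.1131] z 0.1004 F [ 0.1  0.  -0.9] | dpos [-0.0005  0.0015  0.0674] drot [-0.005  0.001  0.009] tgt w [0.561 0.118 0.033]
```

View pics/v11.png

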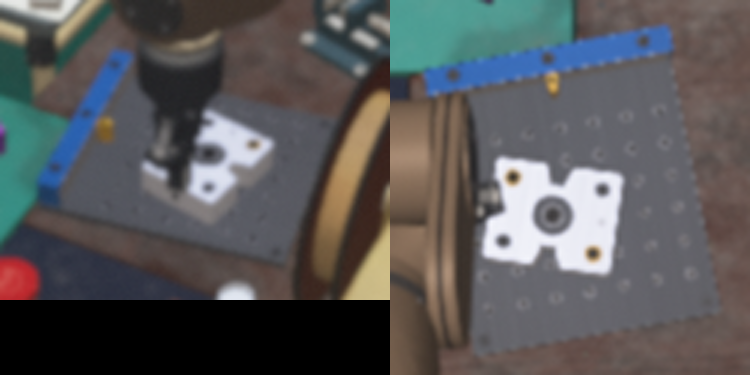

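Top crop: the view is clear, with the block at (553,215), angle −18.4°, y +20 mm. The tool is left of it at (485,195). Descend, then push near the corner.

>>> carry_out(
  commands=[
    {"delta_pos":[-0.011,0.001,0.03],"delta_rot":[0,0,0],"claw":0},
    {"delta_pos":[-0.011,0.001,0.06],"delta_rot":[0,0,0],"claw":0},
    {"delta_pos":[-0.011,0.001,0.068],"delta_rot":[0,0,0],"claw":0},
    {"delta_pos":[-0.011,0.01,0.067],"delta_rot":[0,0,0],"claw":0},
    {"delta_pos":[-0.011,0.018,0.067],"delta_rot":[0,0,0],"claw":0},
    {"delta_pos":[-0.0115,0.024,0.067],"delta_rot":[0,0,0],"claw":0},
    {"delta_pos":[-0.012,0.03,0.067],"delta_rot":[0,0,0],"claw":0},
    {"delta_pos":[-0.013,0.036,0.067],"delta_rot":[0,0,0],"claw":0},
  ],
)

```text
time: 9.53
eef_pos: [0.5548, 0.0811, 0.0346]
tcp_rot: [0.997, 0.08, 0.0, -0.003]
contact_force: [-1.7, 4.3, 0.9]
opening: 0.001
```

```bash
python3 - <<'E'
from h import *
look('v12');fit('v12',(-.128,.01,-10))
goal(-.135,.06,.033)
E
```

```text
block x -125.7 y 1.0 mm ang -12.0 score 0.452
t 9.63 tool now plate [-0.1392  0.0758] z 0.0345 F [ 0.1 -0.2  0.1] | dpos [0.004  0.0158 0.0015] drot [-0.003 -0.002  0.009] tgt w [0.562 0.065 0.033]
```

View pics/v12.png

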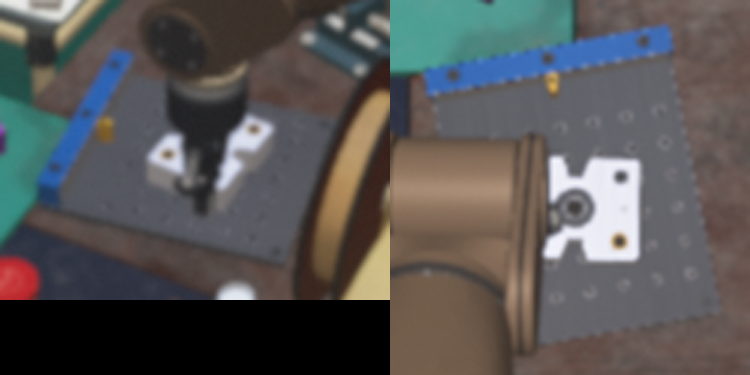

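Now at −12°, y about +1 mm. In the top crop the insert is at (575,208). The lateral offset is done. Next I'll open the fingers to about 70 % and push from behind with both tips. The right tip touches first, which squares the block up, and then it goes straight home.

```bash
python3 - <<'E'
from h import *
goal(-.215,0,.1)
E
```

```text
t 9.63 tool now plate [-0.1392  0.0758] z 0.0345 F [ 0.1 -0.2  0.1] | dpos [-0.0764  0.0749 -0.0659] drot [-0.003 -0.002  0.009] tgt w [ 0.492 -0.006  0.1  ]
```

>>> carry_out(
  commands=[
    {"delta_pos":[0,-0.012,0],"delta_rot":[0,0,0],"claw":0},
    {"delta_pos":[0,-0.013,-0.03],"delta_rot":[0,0,0],"claw":0},
    {"delta_pos":[-0.005,-0.01,-0.065],"delta_rot":[0,0,0],"claw":0},
    {"delta_pos":[-0.025,0.015,-0.066],"delta_rot":[0,0,0],"claw":70},
    {"delta_pos":[-0.05,0.045,-0.066],"delta_rot":[0,0,0],"claw":70},
    {"delta_pos":[-0.07,0.068,-0.066],"delta_rot":[0,0,0],"claw":70},
    {"delta_pos":[-0.076,0.076,-0.066],"delta_rot":[0,0,0],"claw":70},
    {"delta_pos":[-0.076,0.076,-0.066],"delta_rot":[0,0,0],"claw":70},
  ],
)

```text
time: 10.3
eef_pos: [0.4919, -0.0085, 0.1006]
tcp_rot: [0.997, 0.08, 0.001, -0.001]
contact_force: [1.0, 0.4, -0.5]
opening: 0.695
```

```bash
python3 - <<'E'
from h import *
look('v13');fit('v13',(-.126,.001,-12))
goal(-.215,0,.029)
s=ctrl.get_state();z=np.load('pics/v13.npz');A=np.r_[cloud('side',z['d']).reshape(-1,3),cloud('top',z['e']).reshape(-1,3)]
q=w2p(A);t=w2p(s['eef_pos']);m=(np.abs(q[:,0]-t[0])<.05)&(np.abs(q[:,1]-t[1])<.07)&(A[:,2]>.055)&(A[:,2]<.13)
print(s['opening'],np.percentile(A[m,2],[0,1,5,20]).round(4),s['eef_pos'][2]);
m&=A[:,2]<.115;print(m.sum(),(np.percentile(q[m],[1,50,99],axis=0)-t).round(4))
E
```

```text
block x -125.8 y 2.0 mm ang -13.4 score 0.626
t 10.4 tool now plate [-0.2138 -0.001 ] z 0.1007 F [0.1 0.1 0.5] | dpos [-0.0015 -0.0008  0.0717] drot [-0.003 -0.004  0.008] tgt w [ 0.492 -0.006  0.029]
0.7013259638662127 [0.0867 0.0874 0.0921 0.0976] 0.10071508516356435
63 [[-0.0136 -0.0376]
 [-0.0085  0.0349]
 [ 0.0076  0.044 ]]
```

View pics/v13.png

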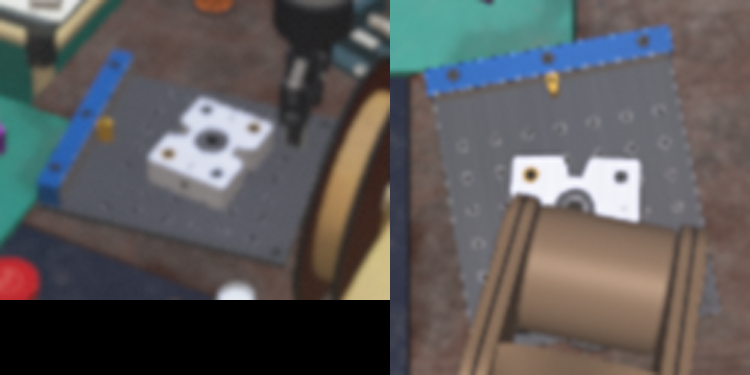

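>>> carry_out(
  commands=[
    {"delta_pos":[-0.0015,-0.001,0.03],"delta_rot":[0,0,0],"claw":70},
    {"delta_pos":[-0.0015,-0.001,0.06],"delta_rot":[0,0,0],"claw":70},
    {"delta_pos":[-0.0015,-0.001,0.072],"delta_rot":[0,0,0],"claw":70},
    {"delta_pos":[0.01,-0.001,0.072],"delta_rot":[0,0,0],"claw":70},
    {"delta_pos":[0.02,-0.001,0.072],"delta_rot":[0,0,0],"claw":70},
    {"delta_pos":[0.027,-0.001,0.072],"delta_rot":[0,0,0],"claw":70},
    {"delta_pos":[0.034,-0.001,0.072],"delta_rot":[0,0,0],"claw":70},
    {"delta_pos":[0.041,-0.001,0.072],"delta_rot":[0,0,0],"claw":70},
  ],
)

```text
time: 11.07
eef_pos: [0.5338, 0.0011, 0.029]
tcp_rot: [0.997, 0.081, 0.001, -0.001]
contact_force: [-4.6, -2.6, 0.7]
opening: 0.699
```

```bash
python3 - <<'E'
from h import *
look('v14');fit('v14',(-.115,.001,-6))
goal(-.16,0,.029)
E
```

```text
block x -113.9 y 6.0 mm ang -5.7 score 0.436
t 11.17 tool now plate [-0.1707  0.0005] z 0.0295 F [ 0.1 -0.5 -0.3] | dpos [0.0107 0.0006 0.0006] drot [-0.002 -0.006  0.009] tgt w [0.546 0.002 0.029]
```

View pics/v14.png

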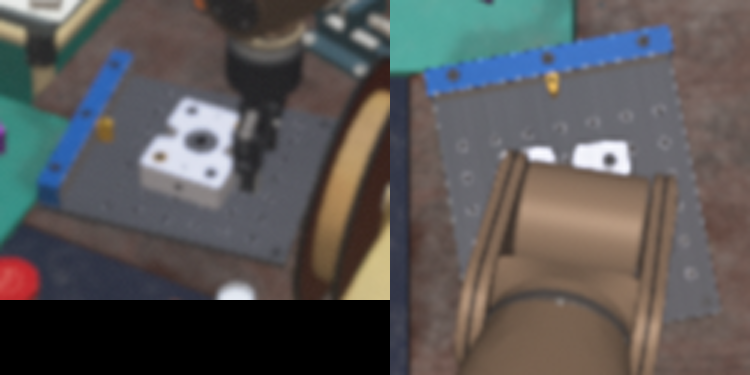

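>>> carry_out(
  commands=[
    {"delta_pos":[0.006,0.0005,0],"delta_rot":[0,0,0.009],"claw":70},
    {"delta_pos":[0.012,0.0005,0],"delta_rot":[0,0,0.009],"claw":70},
    {"delta_pos":[0.018,0.0005,0],"delta_rot":[0,0,0.009],"claw":70},
    {"delta_pos":[0.022,0.0005,0],"delta_rot":[0,0,0.009],"claw":70},
    {"delta_pos":[0.022,0.0005,0],"delta_rot":[0,0,0.009],"claw":70},
    {"delta_pos":[0.005,0.0005,0],"delta_rot":[0,0,0.009],"claw":70},
    {"delta_pos":[-0.03,0.0005,0],"delta_rot":[0,0,0.009],"claw":70},
    {"delta_pos":[-0.05,0.0005,0],"delta_rot":[0,0,0.009],"claw":70},
  ],
)

```text
time: 11.83
eef_pos: [0.4854, -0.0074, 0.0293]
tcp_rot: [0.997, 0.076, 0.004, -0.001]
contact_force: [-0.3, 0.5, -1.0]
opening: 0.704
```

```bash
python3 - <<'E'
from h import *
look('v15');fit('v15',(-.095,.001,-3))
goal(-.16,0,.029)
E
```

```text
block x -95.9 y 8.5 mm ang 0.2 score 0.872
t 11.93 tool now plate [-2.228e-01  2.000e-04] z 0.0287 F [ 0.4  0.9 -0.2] | dpos [0.0628 0.0001 0.0001] drot [-0.003 -0.006 -0.001] tgt w [0.546 0.002 0.029]
```

View pics/v15.png

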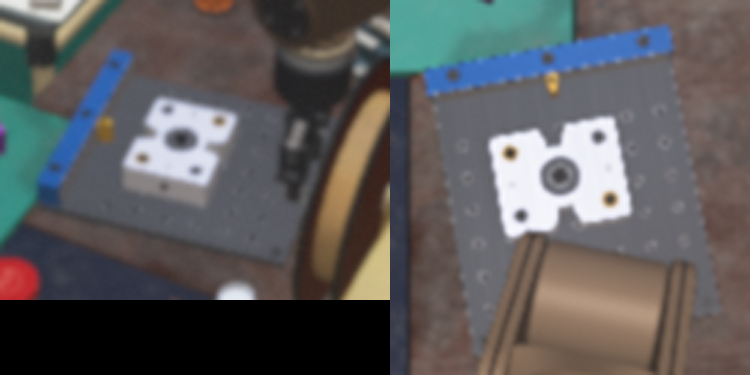

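The block is now square (0.2°) but 8.5 mm to the left. The top crop agrees: the slot at (548,140) is off the key at (553,97). I'll nudge it sideways from the left end before homing it.

>>> carry_out(
  commands=[
    {"delta_pos":[0.0,0,-0.035],"delta_rot":[0,0,0],"claw":0},
    {"delta_pos":[0.0,-0.01,-0.07],"delta_rot":[0,0,0],"claw":0},
    {"delta_pos":[0.025,-0.035,-0.071],"delta_rot":[0,0,0],"claw":0},
    {"delta_pos":[0.05,-0.065,-0.071],"delta_rot":[0,0,0],"claw":0},
    {"delta_pos":[0.08,-0.09,-0.071],"delta_rot":[0,0,0],"claw":0},
    {"delta_pos":[0.11,-0.1,-0.071],"delta_rot":[0,0,0],"claw":0},
    {"delta_pos":[0.127,-0.1,-0.071],"delta_rot":[0,0,0],"claw":0},
    {"delta_pos":[0.127,-0.1,-0.071],"delta_rot":[0,0,0],"claw":0},
  ],
)

```text
time: 12.6
eef_pos: [0.5992, 0.1123, 0.1028]
tcp_rot: [0.997, 0.077, 0.007, -0.002]
contact_force: [-0.6, 0.2, -0.1]
opening: -0.002
```

```bash
python3 - <<'E'
from h import *
look('v16');fit('v16',(-.095,.008,-0))
goal(-.096,.085,.033)
E
```

```text
block x -96.2 y 8.4 mm ang 0.4 score 0.726
t 12.7 tool now plate [-0.0948  0.1001] z 0.1012 F [-1.2 -0.7  0.5] | dpos [-0.0018  0.0153  0.0682] drot [-0.003 -0.008 -0.001] tgt w [0.596 0.096 0.033]
```

View pics/v16.png

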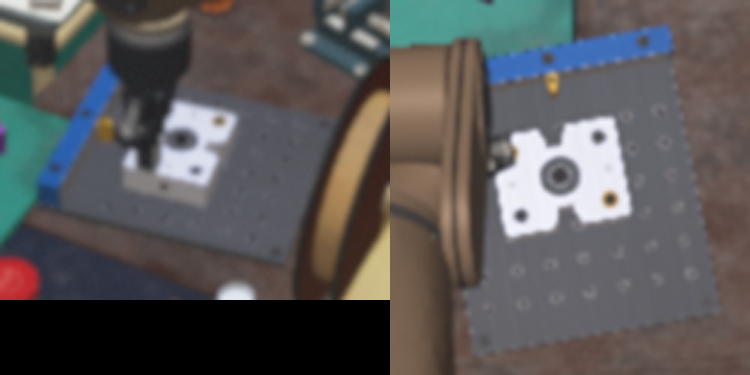

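>>> carry_out(
  commands=[
    {"delta_pos":[-0.002,0.0,0.035],"delta_rot":[0,0,0],"claw":0},
    {"delta_pos":[-0.002,0.0,0.068],"delta_rot":[0,0,0],"claw":0},
    {"delta_pos":[-0.002,0.01,0.068],"delta_rot":[0,0,0],"claw":0},
    {"delta_pos":[-0.002,0.019,0.068],"delta_rot":[0,0,0],"claw":0},
    {"delta_pos":[-0.002,0.025,0.068],"delta_rot":[0,0,0],"claw":0},
    {"delta_pos":[-0.002,0.03,0.068],"delta_rot":[0,0,0],"claw":0},
    {"delta_pos":[-0.002,0.034,0.068],"delta_rot":[0,0,0],"claw":0},
    {"delta_pos":[-0.002,0.034,0.068],"delta_rot":[0,0,0],"claw":0},
  ],
)

```text
time: 13.37
eef_pos: [0.5993, 0.0764, 0.034]
tcp_rot: [0.997, 0.076, 0.005, -0.001]
contact_force: [-0.2, 0.6, -0.2]
opening: -0.0
```

```bash
python3 - <<'E'
from h import *
look('v17');fit('v17',(-.095,.004,-0))
goal(-.096,.085,.033)
E
```

```text
block x -95.5 y -3.8 mm ang 0.1 score 0.502
t 13.47 tool now plate [-0.0955  0.0655] z 0.0342 F [-0.2 -0.4  0. ] | dpos [-0.0005 -0.0195  0.0012] drot [-0.001 -0.011 -0.001] tgt w [0.596 0.096 0.033]
```

View pics/v17.png

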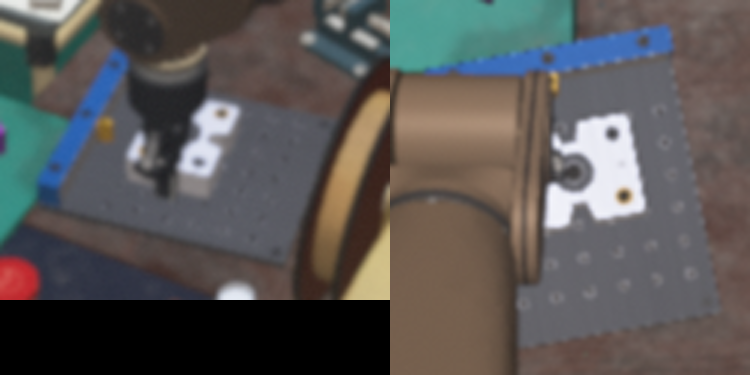

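The nudge overshot a little: y is about −3.5 mm, angle 0.1°. During the two-finger push I'll drift +3.5 mm in y, which is well inside the friction cone. I'm going back behind the block.

>>> carry_out(
  commands=[
    {"delta_pos":[0,-0.015,0],"delta_rot":[0,0,0],"claw":0},
    {"delta_pos":[0,-0.016,-0.035],"delta_rot":[0,0,0],"claw":0},
    {"delta_pos":[-0.01,-0.01,-0.066],"delta_rot":[0,0,0],"claw":0},
    {"delta_pos":[-0.035,0.01,-0.066],"delta_rot":[0,0,0],"claw":70},
    {"delta_pos":[-0.06,0.035,-0.066],"delta_rot":[0,0,0],"claw":70},
    {"delta_pos":[-0.083,0.06,-0.066],"delta_rot":[0,0,0],"claw":70},
    {"delta_pos":[-0.092,0.069,-0.066],"delta_rot":[0,0,0],"claw":70},
    {"delta_pos":[-0.092,0.069,-0.066],"delta_rot":[0,0,0],"claw":70},
  ],
)

```text
time: 14.13
eef_pos: [0.5178, -0.0074, 0.0996]
tcp_rot: [0.997, 0.075, 0.006, -0.001]
contact_force: [0.2, -0.0, 0.6]
opening: 0.697
```

```bash
python3 - <<'E'
from h import *
look('v18');fit('v18',(-.095,-.002,-0))
goal(-.188,-.0035,.029)
E
```

```text
block x -94.8 y -2.8 mm ang -0.2 score 0.614
t 14.23 tool now plate [-0.1875 -0.0039] z 0.0998 F [0.  0.2 0.3] | dpos [-0.0014 -0.0003  0.0708] drot [-0.001 -0.013 -0.002] tgt w [ 0.519 -0.006  0.029]
```

View pics/v18.png

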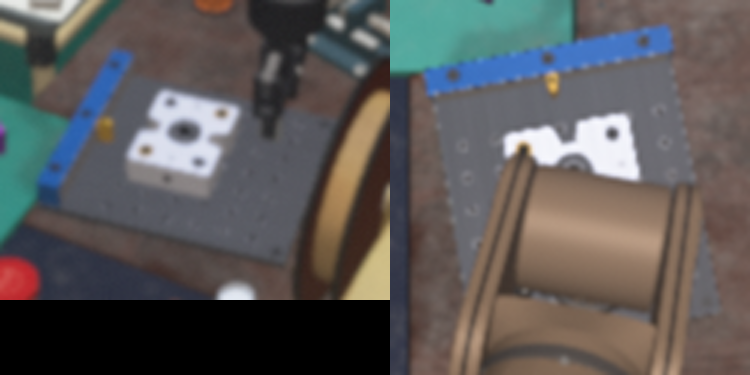

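>>> carry_out(
  commands=[
    {"delta_pos":[-0.001,0,0.035],"delta_rot":[0,-0.012,0],"claw":70},
    {"delta_pos":[-0.001,0,0.071],"delta_rot":[0,-0.012,0],"claw":70},
    {"delta_pos":[0.015,0,0.071],"delta_rot":[0,-0.012,0],"claw":70},
    {"delta_pos":[0.03,0,0.071],"delta_rot":[0,-0.012,0],"claw":70},
    {"delta_pos":[0.037,0,0.071],"delta_rot":[0,-0.012,0],"claw":70},
    {"delta_pos":[0.044,-0.001,0.071],"delta_rot":[0,-0.012,0],"claw":70},
    {"delta_pos":[0.051,-0.0025,0.071],"delta_rot":[0,-0.012,0],"claw":70},
    {"delta_pos":[0.057,-0.0035,0.071],"delta_rot":[0,-0.012,0],"claw":70},
  ],
)

```text
time: 14.9
eef_pos: [0.5753, 0.0071, 0.0291]
tcp_rot: [0.997, 0.076, -0.002, -0.0]
contact_force: [-4.7, -1.1, 1.0]
opening: 0.698
```

```bash
python3 - <<'E'
from h import *
look('v19');fit('v19',(-.075,-.0,-0))
goal(-.1,.0,.029)
z=np.load('pics/v19.npz');crop('s',z['p'],180,140,300,230,6,'pics/c19.png')
E
```

```text
block x -76.7 y 3.1 mm ang -0.0 score 0.349
t 15.0 tool now plate [-0.1289  0.0003] z 0.0296 F [-0.2 -0.3 -0.2] | dpos [0.0289 0.0003 0.0006] drot [-0.001 -0.001 -0.001] tgt w [0.605 0.011 0.029]
```

View pics/v19.png

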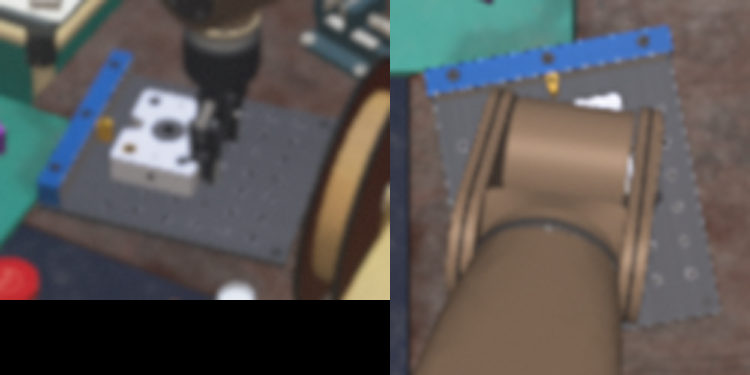

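View pics/c19.png

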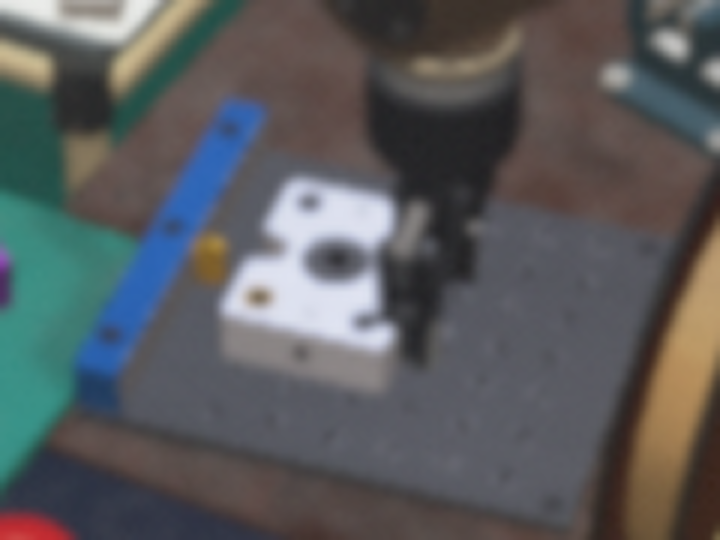

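The side crop shows the slot mouth at (270,245) lined up with the key at (210,258). The side-only fit reads about 3–4 mm too far left in y. Pushing home slowly.

>>> carry_out(
  commands=[
    {"delta_pos":[0.003,0,0],"delta_rot":[0,0,0],"claw":70},
    {"delta_pos":[0.006,0,0],"delta_rot":[0,0,0],"claw":70},
    {"delta_pos":[0.009,0,0],"delta_rot":[0,0,0],"claw":70},
    {"delta_pos":[0.012,0,0],"delta_rot":[0,0,0],"claw":70},
    {"delta_pos":[0.015,0,0],"delta_rot":[0,0,0],"claw":70},
    {"delta_pos":[0.018,0,0],"delta_rot":[0,0,0],"claw":70},
    {"delta_pos":[0.021,0,0],"delta_rot":[0,0,0],"claw":70},
  ],
)

```text
time: 15.58
eef_pos: [0.5961, 0.0107, 0.0295]
tcp_rot: [0.997, 0.076, -0.002, -0.001]
contact_force: [-6.6, 0.1, 3.3]
opening: 0.698
```

```bash
python3 - <<'E'
from h import *
look('v20');fit('v20',(-.06,-.0,-0))
goal(-.1,.0,.029)
z=np.load('pics/v20.npz');crop('s',z['p'],180,140,300,230,6,'pics/c20.png')
E
```

```text
block x -56.8 y 4.0 mm ang 0.2 score 0.302
t 15.68 tool now plate [-0.1084  0.0007] z 0.0295 F [-2.8 -0.1  1.7] | dpos [0.0084 0.0007 0.0005] drot [-0.002  0.001 -0.   ] tgt w [0.605 0.011 0.029]
```

View pics/c20.png

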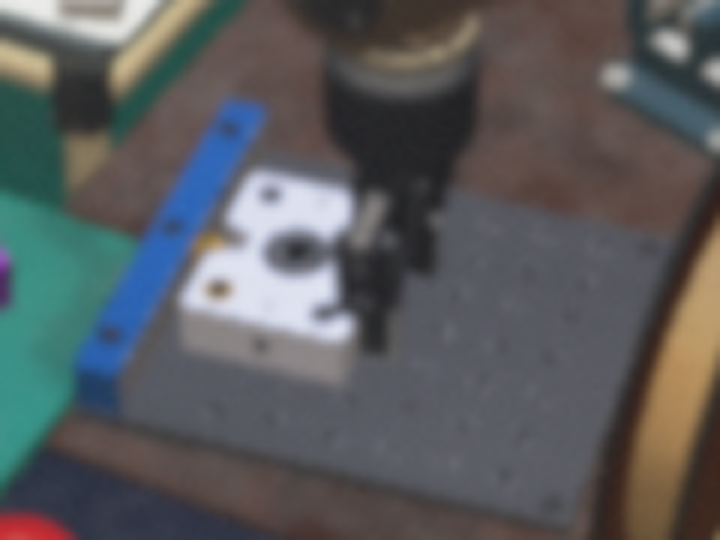

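The key is entering the slot at (210,242), with only low force. The last 13 mm or so next.

>>> carry_out(
  commands=[
    {"delta_pos":[0.003,0,0],"delta_rot":[0,0,0],"claw":70},
    {"delta_pos":[0.006,0,0],"delta_rot":[0,0,0],"claw":70},
    {"delta_pos":[0.009,0,0],"delta_rot":[0,0,0],"claw":70},
    {"delta_pos":[0.011,0,0],"delta_rot":[0,0,0],"claw":70},
    {"delta_pos":[0.012,0,0],"delta_rot":[0,0,0],"claw":70},
  ],
)

```text
time: 16.1
eef_pos: [0.6069, 0.0126, 0.0294]
tcp_rot: [0.997, 0.076, -0.003, -0.001]
contact_force: [-11.7, -1.9, 6.9]
opening: 0.697
```

```bash
python3 - <<'E'
from h import *
look('v21');fit('v21',(-.047,-.0,-0),(.02,.02,10))
goal(-.1,.0,.029)
z=np.load('pics/v21.npz');crop('s',z['p'],180,140,300,230,6,'pics/c21.png')
E
```

```text
block x -27.0 y 3.8 mm ang 5.9 score 0.333
t 16.2 tool now plate [-0.0983  0.001 ] z 0.0294 F [-8.7 -0.6  4.5] | dpos [-0.0017  0.001   0.0004] drot [-0.002  0.006  0.   ] tgt w [0.605 0.011 0.029]
```

View pics/c21.png

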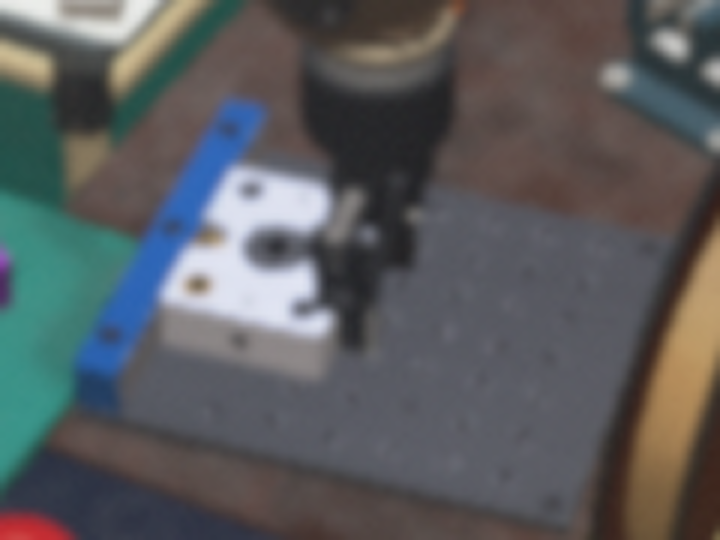

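>>> carry_out(
  commands=[
    {"delta_pos":[0.002,0,0],"delta_rot":[0,0,0],"claw":70},
    {"delta_pos":[0.003,0,0],"delta_rot":[0,0,0],"claw":70},
    {"delta_pos":[0.004,0,0],"delta_rot":[0,0,0],"claw":70},
    {"delta_pos":[0.004,0,0],"delta_rot":[0,0,0],"claw":70},
  ],
)

```text
time: 16.53
eef_pos: [0.6068, 0.0126, 0.0295]
tcp_rot: [0.997, 0.077, -0.009, -0.001]
contact_force: [-15.8, -4.0, 10.5]
opening: 0.699
```

```bash
python3 - <<'E'
from h import *
goal(-.1,.0,.029)
E
```

```text
t 16.53 tool now plate [-0.0984  0.0011] z 0.0295 F [-15.8  -4.   10.5] | dpos [-0.0016  0.0011  0.0005] drot [-0.003  0.018  0.001] tgt w [0.605 0.011 0.029]
```

It stopped with the force rising to 16 N, so it is either seated or caught. I'll back off and look.

>>> carry_out(
  commands=[
    {"delta_pos":[-0.02,0,0],"delta_rot":[0,-0.018,0],"claw":70},
    {"delta_pos":[-0.05,0,0],"delta_rot":[0,-0.018,0],"claw":70},
    {"delta_pos":[-0.085,0,-0.005],"delta_rot":[0,-0.018,0],"claw":70},
    {"delta_pos":[-0.1,0,-0.01],"delta_rot":[0,-0.018,0],"claw":70},
    {"delta_pos":[-0.1,0,-0.01],"delta_rot":[0,-0.018,0],"claw":70},
  ],
)

```text
time: 16.95
eef_pos: [0.5063, -0.0025, 0.0416]
tcp_rot: [0.997, 0.076, -0.018, -0.0]
contact_force: [0.6, -0.1, -0.3]
opening: 0.699
```

```bash
cat >> h.py <<'E'
def wfit(k,c0,span):
    "fit by white colour, both views"
    z=np.load(f'pics/{k}.npz');I=[]
    for n,pp,dd in(('side','p','d'),('top','q','e')):
        W=cloud(n,z[dd]);im=z[pp].astype(float);I.append((n,np.clip((im.min(-1)-120)/60,0,1)*2-1,(W[...,2]>.06).astype(float)))
    res=[]
    for sel in(I,I[:1],I[1:]):
        def sc(v):
            a=np.radians(v[2]);Rm=np.array([[np.cos(a),-np.sin(a)],[np.sin(a),np.cos(a)]]);S=0
            for P,sg in((IN,1),(OUT,-1)):
                w=(P@Rm.T+v[:2])@E2.T+KEY;w=np.c_[w,np.full(len(w),.042)]
                for n,wh,oc in sel:
                    if n=='side' and sg<0: m=(P@Rm.T)[:,1]<.053 ; 
                    else: m=slice(None)
                    uv=proj(n,w[m]);b=map_coordinates(wh,[uv[:,1],uv[:,0]],order=1);o=map_coordinates(oc,[uv[:,1],uv[:,0]],order=0)
                    S+=sg*(b*(1-o)).sum()
            return -S
        r=differential_evolution(sc,[(c0[i]-s,c0[i]+s) for i,s in enumerate(span)],seed=1,maxiter=60,popsize=12,tol=1e-6)
        res.append(r.x);print('white fit %.1f %.1f mm %.2f deg'%(r.x[0]*1e3,r.x[1]*1e3,r.x[2]))
E
python3 - <<'E'
from h import *
look('v22');wfit('v22',(-.047,0,0),(.02,.02,10));wfit('v15',(-.095,.005,0),(.02,.02,10))
goal(-.1,.0,.029)
z=np.load('pics/v22.npz');a=cv2.resize(z['p'][140:230,190:260,::-1],None,fx=5.5,fy=5.5,interpolation=cv2.INTER_CUBIC);b=cv2.resize(z['q'][120:210,205:295,::-1],None,fx=4.5,fy=5.5,interpolation=cv2.INTER_CUBIC)
cv2.imwrite('pics/c22.png',np.hstack([a,b]))
E
```

```text
white fit -45.1 0.7 mm -0.02 deg
white fit -47.0 1.5 mm 0.36 deg
white fit -43.9 0.3 mm -0.18 deg
white fit -94.7 8.9 mm -0.05 deg
white fit -96.2 9.5 mm -0.06 deg
white fit -93.1 8.6 mm -0.34 deg
t 17.05 tool now plate [-0.1968  0.0006] z 0.0423 F [-0.6  0.4  0. ] | dpos [0.0971 0.0006 0.0102] drot [-0.002  0.032  0.   ] tgt w [0.605 0.011 0.029]
```

View pics/c22.png

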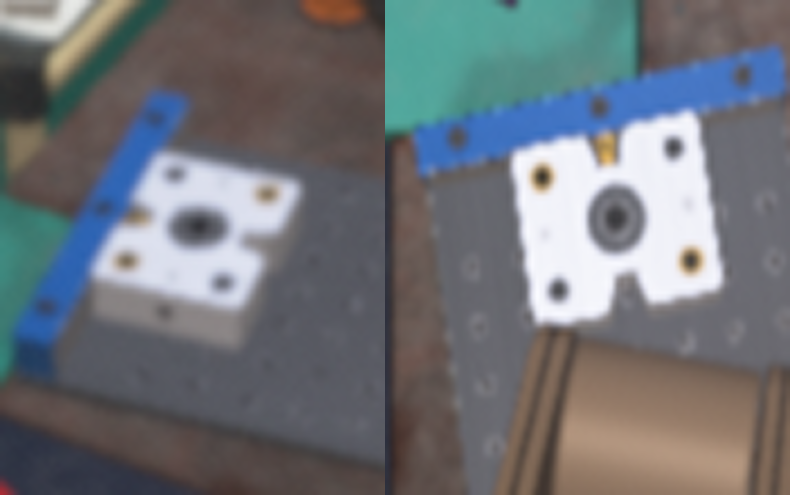

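It looks home: white fits give x −44…−47 mm, y +0.3…+1.5 mm and angle about 0°, with the key in the slot at (607,150) and no visible gap. I'll do one firmer confirming push to see whether it moves any further.

>>> carry_out(
  commands=[
    {"delta_pos":[0.035,0.0,0.005],"delta_rot":[0,0.032,0],"claw":70},
    {"delta_pos":[0.07,0.0,0.01],"delta_rot":[0,0.032,0],"claw":70},
    {"delta_pos":[0.088,0.0006,0.012],"delta_rot":[0,0.032,0],"claw":70},
    {"delta_pos":[0.094,0.0006,0.012],"delta_rot":[0,0.032,0],"claw":70},
    {"delta_pos":[0.098,0.0006,0.012],"delta_rot":[0,0.032,0],"claw":70},
    {"delta_pos":[0.102,0.0006,0.012],"delta_rot":[0,0.032,0],"claw":70},
    {"delta_pos":[0.106,0.0006,0.012],"delta_rot":[0,0.032,0],"claw":70},
    {"delta_pos":[0.106,0.0006,0.012],"delta_rot":[0,0.032,0],"claw":70},
  ],
)

```text
time: 17.72
eef_pos: [0.6069, 0.0118, 0.0255]
tcp_rot: [0.997, 0.077, -0.011, -0.001]
contact_force: [-19.5, -6.0, 12.7]
opening: 0.7
```

```bash
python3 - <<'E'
from h import *
goal(-.1,.0,.029);print(ctrl.get_state()['wrist_torque'].round(2))
E
```

```text
t 17.72 tool now plate [-0.0984  0.0003] z 0.0255 F [-19.5  -6.   12.7] | dpos [-0.0017  0.0003 -0.0035] drot [-0.004  0.022  0.001] tgt w [0.605 0.011 0.029]
[-1.01  2.75 -0.3 ]
```

Same stopping point to within 0.1 mm under 20 N. I'll back off and measure the gap between the block's front edge and the fence face directly.

>>> carry_out(
  commands=[
    {"delta_pos":[-0.02,0,0],"delta_rot":[0,-0.022,0],"claw":70},
    {"delta_pos":[-0.055,0,-0.005],"delta_rot":[0,-0.022,0],"claw":70},
    {"delta_pos":[-0.09,0,-0.03],"delta_rot":[0,-0.022,0],"claw":70},
    {"delta_pos":[-0.11,0,-0.06],"delta_rot":[0,-0.022,0],"claw":70},
    {"delta_pos":[-0.12,0.03,-0.09],"delta_rot":[0,-0.022,0],"claw":70},
    {"delta_pos":[-0.12,0.06,-0.12],"delta_rot":[0,-0.022,0],"claw":70},
    {"delta_pos":[-0.12,0.09,-0.12],"delta_rot":[0,-0.022,0],"claw":70},
    {"delta_pos":[-0.12,0.1,-0.12],"delta_rot":[0,-0.022,0],"claw":70},
  ],
)

```text
time: 18.38
eef_pos: [0.5084, -0.1092, 0.1513]
tcp_rot: [0.997, 0.076, -0.018, 0.002]
contact_force: [-0.2, 0.2, 0.4]
opening: 0.696
```

```bash
python3 - <<'E'
from h import *
look('v23');z=np.load('pics/v23.npz');wfit('v23',(-.047,0,0),(.02,.02,10))
xs=np.arange(-.012,.0121,.001)
def prof(n,im,y0,y1,zz):
    ys=np.linspace(y0,y1,30);o=[]
    for x in xs:
        w=np.c_[np.full(30,x),ys]@E2.T+KEY;uv=proj(n,np.c_[w,np.full(30,zz)])
        o.append([map_coordinates(im[...,c].astype(float),[uv[:,1],uv[:,0]],order=1).mean() for c in range(3)])
    return np.array(o)
for n,k in(('top','q'),('side','p')):
    for y0,y1 in((.02,.05),(-.05,-.02)):
        print(n,y0,y1);o=prof(n,z[k],y0,y1,.041)
        for x,r in zip(xs,o): print(int(round(x*1e3)),r.round(0).astype(int),end=' ')
        print()
    # reference: the fence face/edge beyond the block
    for y0,y1 in((.065,.1),(-.1,-.065)):
        print('ref',n,y0,y1);o=prof(n,z[k],y0,y1,.040)
        for x,r in zip(xs,o): print(int(round(x*1e3)),r.round(0).astype(int),end=' ')
        print()
crop('t',z['q'],205,120,295,195,8,'pics/c23.png')
E
```

```text
white fit -45.3 0.6 mm -0.00 deg
white fit -46.9 1.4 mm 0.15 deg
white fit -43.8 0.2 mm 0.01 deg
top 0.02 0.05
-12 [205 196 187] -11 [213 205 196] -10 [221 214 208] -9 [227 223 220] -8 [234 230 230] -7 [237 236 238] -6 [240 239 243] -5 [241 241 246] -4 [241 241 247] -3 [238 239 247] -2 [230 233 243] -1 [216 222 237] 0 [196 205 229] 1 [170 184 219] 2 [139 161 208] 3 [111 141 200] 4 [ 90 127 195] 5 [ 75 119 193] 6 [ 67 115 193] 7 [ 64 114 193] 8 [ 63 115 193] 9 [ 64 115 193] 10 [ 64 115 193] 11 [ 64 115 193] 12 [ 64 115 193] 
top -0.05 -0.02
-12 [199 200 209] -11 [206 207 217] -10 [215 217 226] -9 [224 226 235] -8 [231 232 241] -7 [235 236 244] -6 [238 239 247] -5 [240 241 248] -4 [239 240 247] -3 [237 238 246] -2 [229 232 243] -1 [215 221 237] 0 [195 205 229] 1 [169 185 220] 2 [140 162 210] 3 [113 142 201] 4 [ 93 129 197] 5 [ 79 122 195] 6 [ 71 117 194] 7 [ 68 116 194] 8 [ 68 117 194] 9 [ 69 117 195] 10 [ 69 117 195] 11 [ 69 118 195] 12 [ 69 118 195] 
ref top 0.065 0.1
-12 [101 101 108] -11 [101 101 107] -10 [101 100 105] -9 [100  99 102] -8 [100  98  99] -7 [100  96  97] -6 [100  95 
[... 1757 characters left out ...]
[ 80  94 125] -3 [ 76  95 135] -2 [ 71  97 144] -1 [ 66  98 152] 0 [ 62  98 158] 1 [ 57  98 163] 2 [ 54  98 165] 3 [ 51  97 166] 4 [ 49  95 165] 5 [ 49  94 163] 6 [ 48  93 161] 7 [ 49  92 158] 8 [ 49  91 156] 9 [ 49  90 153] 10 [ 49  89 152] 11 [ 49  89 152] 12 [ 49  89 152] 
ref side -0.1 -0.065
-12 [92 84 84] -11 [92 85 86] -10 [92 86 89] -9 [91 87 93] -8 [90 89 98] -7 [ 89  90 104] -6 [ 87  92 112] -5 [ 84  94 121] -4 [ 81  96 130] -3 [ 77  98 139] -2 [ 73  99 148] -1 [ 69 100 156] 0 [ 65 101 162] 1 [ 61 101 166] 2 [ 58 100 168] 3 [ 55  99 169] 4 [ 54  98 168] 5 [ 53  96 167] 6 [ 52  95 164] 7 [ 52  94 162] 8 [ 52  93 160] 9 [ 53  93 158] 10 [ 53  93 157] 11 [ 54  93 157] 12 [ 54  93 157]
```

View pics/c23.png

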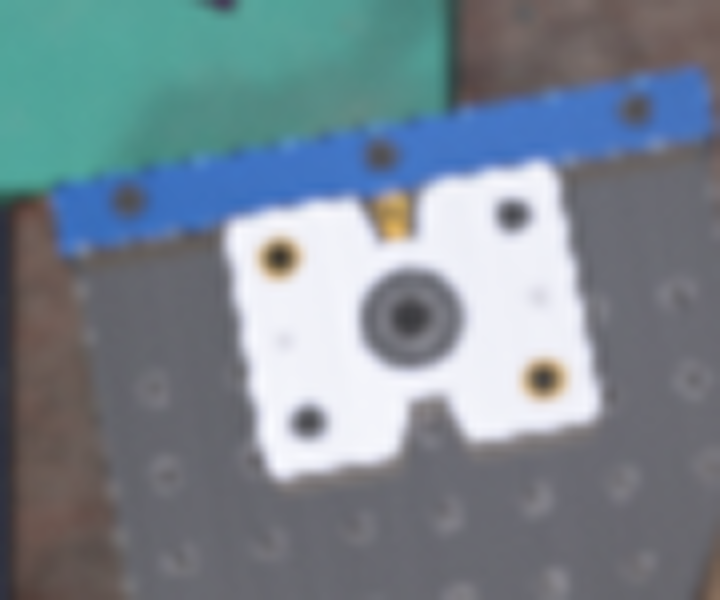

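There is no dark gap: white passes straight into blue at the same place on both halves, so the side is flat against the fence. Quick check of the bystanders, then hand in.

```bash
python3 - <<'E'
from h import *
a=np.load('pics/side0.npz')['p'].astype(int);b=np.load('pics/v23.npz')['p'].astype(int)
a2=np.load('pics/top0.npz')['p'].astype(int);b2=np.load('pics/v23.npz')['q'].astype(int)
d=np.abs(a2-b2).max(-1)
for n,(u,v) in dict(spool=(358,142),tape=(340,271),awl=(177,214),tin=(171,158)).items(): print(n,'top diff',d[v-14:v+14,u-18:u+18].mean().round(1))
d=np.abs(a-b).max(-1)
for n,(u,v) in dict(spool=(251,137),tape=(336,179),awl=(231,250),tin=(182,234)).items(): print(n,'side diff',d[v-8:v+8,u-12:u+12].mean().round(1))
s=ctrl.get_state();print(s['time'],s['contact_force'],s['eef_pos'])
print(ctrl.sign_off())
E
```

```text
spool top diff 1.0
tape top diff 53.3
awl top diff 1.0
tin top diff 1.1
spool side diff 4.2
tape side diff 5.8
awl side diff 4.1
tin side diff 7.2
18.4833 [ 0.45915348  0.85149879 -0.91113622] [ 0.50635783 -0.10687921  0.14793844]
the job is handed in; nothing more can be done
None
```

The die block is home against the blue fence: the brass key is in the slot that first faced right, and that long side lies flat. I handed the job in at 18.5 s.

**What I did:** I pushed the block round by its corners with the closed fingertips. Then I squared it with two open fingertips, nudged it sideways to line up with the key, and pushed it slowly home. It was never gripped or lifted.

**Last checks on the block:**
- **Seating:** A second push at about 20 N stopped within 0.1 mm of the first. The pictures show the key in the slot and no gap to the fence on either half.
- **Pose:** The final fits put the block's centre 44 to 47 mm from the fence face (home is 44 mm). Sideways it is 0.2 to 1.4 mm off centre, with an angle of 0 to 0.15°. The spread is because the two cameras disagree by about 3 mm. The depth fit failed once the block touched the fence, so I relied on colour fits and edge profiles instead.
- **Pushes that went off:** The first push turned the block only 4° instead of the planned amount, and the sideways nudge overshot by about 3.5 mm. Both were corrected.

**Bystanders:** The spool, awl and flux tin look unchanged in both views. The tape looks unchanged in the side view; its large top-view difference (53) is probably the arm covering it there, but I did not view that picture to confirm.

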